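# Unlock, load and relock the latched specimen-carrier rack

### The arm

A 6-joint arm with a two-finger parallel gripper is mounted at the origin on a cart in front of the work surface, level with it; the furniture and walls round the work are solid. World frame = base frame: x ahead of the robot, y to its left, z up, the work surface at z = 0. Lengths are in m, angles in rad, forces in N, time in s.
With the tool pointing down it reaches from about 0.35 to 0.975 m from the base axis. Payload 4.9 kg.
Tool frame: the origin (TCP) lies at the very end of the fingers, on their centre line; the grasp point (between the pads) lies 19 mm behind it; z points along the fingers, y is the line along which they close (so a half turn about z gives the same grasp; the last joint's range is limited). The gripper opens to 85 mm and grips with 20 to 120 N. Pads are 22 mm wide; open, the fingers measure 114 mm over their backs; the gripper's body (76 mm by 85 mm) begins 54 mm behind the grasp point. The pads swing forward as they close: fully open they stand 13 mm farther back than shut.
Start: joints at [-1.279, 0.053, 1.613, -0, 1.476, -0.119], TCP at [0.25, -0.573, 0.231] pointing down, gripper open.
Joint ranges: [-3.01, 3.01], [-1.01, 2.22], [0.06, 2.58], [-1.02, 4.17], [0.09, 2.62], [-3.14, 3.14]. Speed limits (rad/s): [2.57, 2.57, 3.14, 3.14, 3.14, 3.14].

### API

Orientations are given as a rotation vector (axis times angle).
In Python, from station import ctrl gives the robot as it stands.
- The arm moves only by the shell command python3 -m crank 'ROWS' [OPENING] [FORCE]. ROWS is text: rows parted by semicolons, each of 4 numbers parted by spaces: the shift along the world's x, y, z in units of 0.5 m (1.0 is 0.5 m), then the turn about the world's z in units of 90 degrees (1.0 is 90 degrees). In form: x y z turn; .... A call has exactly 5 rows; each row shifts and turns the commanded pose from where the row before left it; what a row does not reach is not made up. A row lasts 1/12 s, in which the tool goes at most 41.7 mm and 7.16 degrees, less where a joint would pass 70% of its speed; a pose out of reach is approached as far as the arm can. A call with a number of a shift or a turn outside -1 to 1 is refused whole. A call with a gripper value outside its range is refused whole. OPENING is the opening in per cent of the stroke, from 0 (shut) to 100 (fully open), set as the call begins (- or left out, the last holds). The fingers move at their own pace and stop on an object; FORCE is the grip in N (left out, the last holds). Time passes only in rows, so rows that do not move let the fingers close, or fill a call up. It gives the time, the measured TCP pose, the force, the opening and the grip force at its end, in the units of the state.
- ctrl.get_obs(): the state, without advancing time (a new reading comes with each control period).
- ctrl.get_image(name): name is "scene" or "side" or "wrist"; returns (picture, depth): 420x560x3 uint8, red, green, blue; 420x560 float32, m along the optical axis (not along the pixel's ray), 0 where there is no reading.
- ctrl.get_calibration(name): a dict with "fx", "fy", "cx", "cy" (pixels), "k1" (the pictures are not rectified: a ray, as slopes to the right and down, at radius r is drawn at 1 + k1 r^2 times it, then the intrinsics apply), "extrinsics" (4x4, takes a point from world to camera coordinates). Camera axes: x right, y down, z forward; pixel columns grow to the right and rows downward; lengths in m; the calibration is good to about 2 mm. A picture is of the moment at which its call begins: read the wrist's pose just before it. get_calibration takes no time and is no camera call; for the wrist camera it gives the pose at the moment of the call.
- ctrl.finish_job(): hands the job in; it is judged then, once.
The state is a dict: "t": time; "q": joint angles; "dq": joint speeds; "effort": joint torques, N m; "tool_pos": TCP position; "tool_rot": TCP orientation; "contact_force": force on the tool from outside, world axes, zero at the start; "wrist_torque": the same for the moment, N m; "opening": finger opening in m; "grip_force": force on a finger pad.
Only numpy, scipy, OpenCV 4.12 (cv2) and the standard library are available. Lean on these libraries where they do the work, as an engineer would, in place of code of your own. Each camera call takes 0.05 s, during which the arm holds its last target. There are 200 camera calls.

### The job

The rack stands empty and locked. Slip the extension bar over the clamp's stub and swing the toggle lever fully open with it (never with the fingers). Load every specimen carrier into a bay: press the bay's blue latch open, set the carrier in with its tongue towards the lock strip and push it home until the latch snaps shut; leave unused latches shut. Then throw the lever back past its dead point to its stop with the bar to lock them in, lay the bar back in its rest, and leave the things standing around alone.

Things in the scene. Friction and masses are not known exactly. Their poses are not given: they have to be found in the camera images.
- rack: Fixed rack: dark base, four bays in a row, a toggle clamp at its -y end. Origin: centre of the bay part's underside; x from the latch side to the lock-strip side, y along the row of bays, z up. Bay walls and strip rise to 32 mm, latches to 36, clamp to 55 mm. An open latch's foot sticks up in the bay, its end 32 mm in front of the bay's point; pushed down flat (8 to 14 N) it snaps shut.
- bay0 (a point): Centre of the floor of bay 0, 20 mm above the worktop, axes as the rack's; bay 0 at the +y end, bays 48 mm apart. A carrier is home with its origin on this point and its x along the bay's; play 1.5 mm fore and aft, 2 mm sideways; walls 10 mm high with bevelled tops.
- latch0 (a joint): Blue latch at bay 0's front (-x): a rocker; 0 = shut, nose over the front 4 mm of a carrier (blocks the bay); 0.60 rad = open; it snaps to the nearer end and stays. Its thumb tongue, 22 mm wide, is 45 to 69 mm in front of the bay's point, upper face 5 mm above the bay floor; pressed down 12 mm (4 to 8 N) at 62 mm in front it opens and lifts a foot in the bay; the carrier on the foot shuts it.
- bay1 (a point): Centre of the floor of bay 1, 20 mm above the worktop, axes as the rack's; bay 0 at the +y end, bays 48 mm apart. A carrier is home with its origin on this point and its x along the bay's; play 1.5 mm fore and aft, 2 mm sideways; walls 10 mm high with bevelled tops.
- latch1 (a joint): Blue latch at bay 1's front (-x): a rocker; 0 = shut, nose over the front 4 mm of a carrier (blocks the bay); 0.60 rad = open; it snaps to the nearer end and stays. Its thumb tongue, 22 mm wide, is 45 to 69 mm in front of the bay's point, upper face 5 mm above the bay floor; pressed down 12 mm (4 to 8 N) at 62 mm in front it opens and lifts a foot in the bay; the carrier on the foot shuts it.
- bay2 (a point): Centre of the floor of bay 2, 20 mm above the worktop, axes as the rack's; bay 0 at the +y end, bays 48 mm apart. A carrier is home with its origin on this point and its x along the bay's; play 1.5 mm fore and aft, 2 mm sideways; walls 10 mm high with bevelled tops.
- latch2 (a joint): Blue latch at bay 2's front (-x): a rocker; 0 = shut, nose over the front 4 mm of a carrier (blocks the bay); 0.60 rad = open; it snaps to the nearer end and stays. Its thumb tongue, 22 mm wide, is 45 to 69 mm in front of the bay's point, upper face 5 mm above the bay floor; pressed down 12 mm (4 to 8 N) at 62 mm in front it opens and lifts a foot in the bay; the carrier on the foot shuts it.
- bay3 (a point): Centre of the floor of bay 3, 20 mm above the worktop, axes as the rack's; bay 0 at the +y end, bays 48 mm apart. A carrier is home with its origin on this point and its x along the bay's; play 1.5 mm fore and aft, 2 mm sideways; walls 10 mm high with bevelled tops.
- latch3 (a joint): Blue latch at bay 3's front (-x): a rocker; 0 = shut, nose over the front 4 mm of a carrier (blocks the bay); 0.60 rad = open; it snaps to the nearer end and stays. Its thumb tongue, 22 mm wide, is 45 to 69 mm in front of the bay's point, upper face 5 mm above the bay floor; pressed down 12 mm (4 to 8 N) at 62 mm in front it opens and lifts a foot in the bay; the carrier on the foot shuts it.
- carrier0: Loose carrier, 0.1 kg, may be absent: aluminium plate 72 x 34 x 10 mm with a black 30 mm resin mount (10 mm towards +x, top 22 mm up). Origin: centre of the underside, z up; x points to the rear tongue (14 wide, 5 thick, 10 mm past the plate). Black grip post 14 mm long (x), 10 wide (y), 20 mm from the origin towards -x, top 42 mm above the underside: grip across y, tips 24 mm or more up.
- carrier1: Loose carrier, 0.1 kg, may be absent: aluminium plate 72 x 34 x 10 mm with a brick-red 30 mm resin mount (10 mm towards +x, top 22 mm up). Origin: centre of the underside, z up; x points to the rear tongue (14 wide, 5 thick, 10 mm past the plate). Black grip post 14 mm long (x), 10 wide (y), 20 mm from the origin towards -x, top 42 mm above the underside: grip across y, tips 24 mm or more up.
- carrier2: Loose carrier, 0.1 kg, may be absent: aluminium plate 72 x 34 x 10 mm with a green 30 mm resin mount (10 mm towards +x, top 22 mm up). Origin: centre of the underside, z up; x points to the rear tongue (14 wide, 5 thick, 10 mm past the plate). Black grip post 14 mm long (x), 10 wide (y), 20 mm from the origin towards -x, top 42 mm above the underside: grip across y, tips 24 mm or more up.
- carrier3: Loose carrier, 0.1 kg, may be absent: aluminium plate 72 x 34 x 10 mm with a dark red 30 mm resin mount (10 mm towards +x, top 22 mm up). Origin: centre of the underside, z up; x points to the rear tongue (14 wide, 5 thick, 10 mm past the plate). Black grip post 14 mm long (x), 10 wide (y), 20 mm from the origin towards -x, top 42 mm above the underside: grip across y, tips 24 mm or more up.
- clamp_lever (a joint): Toggle lever, turns about the vertical axis at clamp_pivot, clockwise from above as it grows. 0 = thrown (locked, at its stop; the start), dead point 0.19, 1.50 rad = fully open. A spring (to 1 N m) drives it open beyond the dead point, holds it thrown below. Thrown, it slides the steel lock strip 22 mm to +y over the rear tongues of carriers that are home, keeps others out; one not home jams it.
- clamp_pivot (a point): Point on the axis of the clamp lever at the height of the stub's centre line (45 mm above the worktop). Fixed on the rack.
- stub_tip (a point): End of the lever's stub, a level steel pin 10 mm thick with a round end, bare from a red collar 22 mm from the pivot axis to its tip at 63 mm. From clamp_pivot to stub_tip is the stub's direction: seen from above 89 deg clockwise from the rack's x when thrown, 175 deg when open.
- toggle_arm: The lever with its stub, as a body (origin on the pivot axis at worktop height, x along the stub). To be moved with the extension bar only, not with the gripper.
- extension_bar: Loose extension bar, 168 mm long, 20 x 20 mm square, 0.22 kg, lying in its rest. Origin on its centre line in the middle of the black grip; x points to the open socket end, mouth 85 mm from the origin, socket 15 x 15 mm, 45 mm deep; red tail ends 83 mm behind the origin. It slips endwise over the stub: fully on when the mouth is 25 mm from the pivot axis, and then hangs there if let go.
- bar_rest: Fixed rest for the bar: plate 132 x 44 mm, 6 mm thick, with two black U-shaped saddles 55 mm either side of its centre along x (slots 25 mm wide, bevelled tops, 40 mm high). Origin: centre of the underside.
- rest_seat (a point): Where the bar's origin lies when the bar is in its rest, socket towards +x: 36 mm above the worktop, axes as bar_rest.
- objective_can: Bystander: black and grey can, 37 mm wide, 54 mm high, standing; origin under its centre.
- spare_eyepiece: Bystander: black eyepiece, 34 mm wide, 51 mm high, standing; origin under its centre.
- oil_bottle: Bystander: small amber bottle with a white cap, 27 mm wide, 60 mm high; origin under its centre.
- clay_tin: Bystander: round white tin, 64 mm wide, 27 mm high; origin under its centre.

How it is judged:
By the outcome, as a careful person would: the job done as asked, in the order asked, and still so for the second after the job is handed in, with the robot touching nothing.
Of carrier0, carrier1, carrier2, carrier3 only 2 to 4 are there at a start; the rules pass over those that are not, and their reading is None.
At some moment in a run one of carrier0, carrier1, carrier2, carrier3 may be knocked a few centimetres aside while the robot is not near it.
Once in a run the grip may slacken for a moment while it holds something.
It also fails if it takes over 210 s, if anything falls off the work surface, if the arm or the gripper's body presses on something with over 40 N, if the wrist force passes 120 N, or if a joint passes its speed limit or range.

## Working session

There is one attempt and no reset: what is moved stays moved. The work goes in short steps, Python scripts to look and compute and a shell command to move; the robot and the scene stay as the last step left them, time stands still between calls to the robot, and variables do not carry over. Pictures are saved under pics/ and viewed, at most 14 in all, crops included, and the job is handed in when it is done.

```bash
ls; mkdir -p pics; cat > h.py <<'E'
import numpy as np, cv2
from station import ctrl
def cap(n,f=None):
    c=ctrl.get_calibration(n); im,d=ctrl.get_image(n)
    if f: cv2.imwrite('pics/'+f,cv2.cvtColor(im,cv2.COLOR_RGB2BGR))
    return im,d,c
def ray(c,u,v):
    x=(u-c['cx'])/c['fx'];y=(v-c['cy'])/c['fy'];r=np.hypot(x,y);s=r
    for _ in range(20): s=r/(1+c['k1']*s*s)
    k=s/r if r>0 else 1
    return np.array([x*k,y*k,1.])
def onz(c,u,v,z):
    E=np.array(c['extrinsics']);R=E[:3,:3];o=-R.T@E[:3,3];d=R.T@ray(c,u,v)
    return o+d*(z-o[2])/d[2]
def pt(c,u,v,dep):
    E=np.array(c['extrinsics']);R=E[:3,:3];return R.T@(ray(c,u,v)*dep-E[:3,3])
def cloud(c,d):
    h,w=d.shape;v,u=np.mgrid[:h,:w];x=(u-c['cx'])/c['fx'];y=(v-c['cy'])/c['fy'];r=np.hypot(x,y);s=r.copy()
    for _ in range(20): s=r/(1+c['k1']*s*s)
    k=np.where(r>0,s/np.maximum(r,1e-9),1)
    P=np.stack([x*k*d,y*k*d,d],-1);E=np.array(c['extrinsics'])
    return (P-E[:3,3])@E[:3,:3]
def proj(c,P):
    E=np.array(c['extrinsics']);p=E[:3,:3]@np.array(P)+E[:3,3];x,y=p[:2]/p[2];k=1+c['k1']*(x*x+y*y)
    return c['fx']*x*k+c['cx'],c['fy']*y*k+c['cy']
E
python3 - <<'E'
from h import *
o=ctrl.get_obs();print(o)
for n in ['scene','side','wrist']:
    im,d,c=cap(n,n+'0.png');np.savez('/tmp/%s.npz'%n,im=im,d=d,**c);E=np.array(c['extrinsics']);print(n,-E[:3,:3].T@E[:3,3],c['fx'],c['k1'],(d>0).mean())
E
```

```text
pics
{'t': 0.0, 'q': array([-1.27902092e+00,  5.33420424e-02,  1.61428625e+00,  1.50360435e-06,
        1.47598947e+00, -1.18982093e-01]), 'dq': array([-0.00079048, -0.00012101, -0.00168208, -0.00086115, -0.00137862,
       -0.0002083 ]), 'effort': array([-3.83796180e-05, -3.93683195e+01, -3.70177531e+01,  5.71573295e-06,
        7.21707882e-03, -2.26603436e-05]), 'tool_pos': array([ 0.24939735, -0.57241206,  0.23007683]), 'tool_rot': array([-3.07359310e+00, -6.40278312e-01,  2.71972650e-04]), 'contact_force': array([ 0.17053313, -0.17560158,  0.95052797]), 'wrist_torque': array([-0.02198622, -0.02431199,  0.02232229]), 'grip_force': 0.0, 'opening': 0.08523685853402138}
scene [-0.5854059  -0.33587353  1.09108223] 467.6192923928212 0.022391415316389624 0.9960331632653061
side [ 0.85213909 -0.70292735  1.30031242] 538.0594243442616 -0.006733395704481387 0.9959863945578231
wrist [ 0.31558892 -0.54458152  0.37119279] 299.2231456752693 -0.04365676515393406 0.9959863945578231
```

View pics/scene0.png

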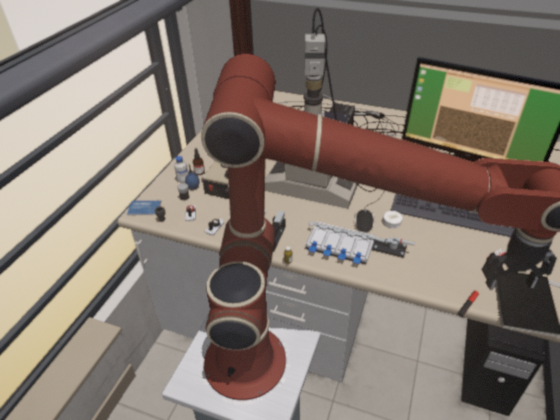

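View pics/side0.png

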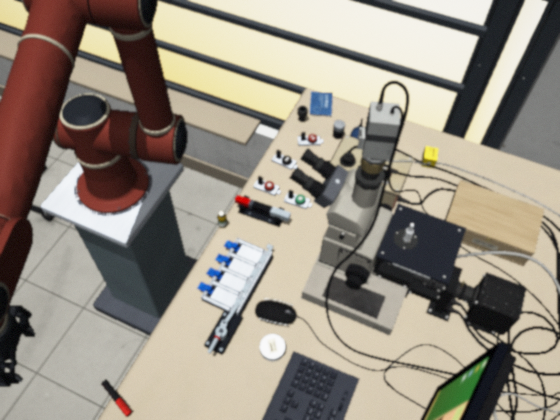

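Scene: rack at about (340,243) with four blue latches; side view shows rack (235,275), bar in its rest (262,208, red tail at 243,201), four carriers at (312,139), (285,159), (268,186), (298,200), the stub at (217,343). Rough positions next.

```bash
python3 - <<'E'
from h import *
z=np.load('/tmp/side.npz');c={k:z[k] for k in z.files};W=cloud(c,z['d']);im=z['im']
for n,(u,v) in dict(rackmid=(232,272),stub=(217,343),pivot=(228,325),tail=(243,201),mouth=(285,215),cA=(309,141),cB=(283,160),cC=(263,186),cD=(296,201),btl=(222,217),scope=(330,190),eyep=(315,160),can=(338,129),eye=(302,113),tin=(272,347),mouse=(275,311)).items(): print(n,W[v,u].round(3))
h=cv2.cvtColor(im,cv2.COLOR_RGB2HSV)
for nm,m in dict(blue=cv2.inRange(h,(100,150,120),(120,255,255)),red=cv2.inRange(h,(0,120,70),(8,255,255)),green=cv2.inRange(h,(60,90,50),(95,255,255))).items():
    N,l,s,ce=cv2.connectedComponentsWithStats(m)
    for i in range(1,N):
        x,y=ce[i]; P=np.median(W[l==i],0)
        if s[i,4]>8 and P[0]>.3 and P[2]<.15: print(nm,s[i,4],ce[i].round(),P.round(3))
# wrist camera offset in tool frame
from scipy.spatial.transform import Rotation as Ro
o=ctrl.get_obs();z=np.load('/tmp/wrist.npz');E=z['extrinsics'];R=Ro.from_rotvec(o['tool_rot']).as_matrix()
print(R.round(3)); print(R.T@(-E[:3,:3].T@E[:3,3]-o['tool_pos']), (R.T@E[:3,:3].T).round(3))
cv2.imwrite('pics/sidecrop.png',cv2.resize(cv2.cvtColor(im[80:380,150:350],cv2.COLOR_RGB2BGR),None,fx=2,fy=2,interpolation=cv2.INTER_CUBIC))
E
```

```text
rackmid [ 0.474 -0.126  0.028]
stub [ 0.529 -0.314  0.018]
pivot [ 0.531 -0.26   0.016]
tail [0.402 0.082 0.047]
mouth [0.532 0.088 0.05 ]
cA [0.476 0.399 0.019]
cB [0.433 0.292 0.019]
cC [0.416 0.186 0.003]
cD [0.532 0.167 0.018]
btl [0.373 0.009 0.045]
scope [0.665 0.024 0.32 ]
eyep [0.603 0.082 0.331]
can [0.548 0.457 0.053]
eye [0.415 0.481 0.044]
tin [ 0.659 -0.271  0.032]
mouse [ 0.626 -0.183  0.035]
blue 46 [315. 100.] [0.418 0.585 0.011]
blue 27 [326. 111.] [0.471 0.556 0.01 ]
blue 71 [232. 245.] [ 0.435 -0.053  0.027]
blue 71 [223. 259.] [ 0.433 -0.102  0.027]
blue 74 [214. 273.] [ 0.431 -0.149  0.027]
blue 81 [205. 288.] [ 0.431 -0.198  0.026]
red 14 [311. 140.] [0.479 0.405 0.023]
red 18 [269. 188.] [0.442 0.175 0.02 ]
red 112 [242. 200.] [0.397 0.083 0.046]
red 155 [123. 406.] [ 0.404 -0.541  0.016]
green 25 [299. 201.] [0.542 0.168 0.022]
[[ 0.917  0.399 -0.   ]
 [ 0.399 -0.917  0.002]
 [ 0.    -0.002 -1.   ]]
[ 0.07183015  0.00056472 -0.14086763] [[ 0.001 -0.96  -0.281]
 [ 1.     0.001  0.001]
 [-0.001 -0.281  0.96 ]]
```

View pics/sidecrop.png

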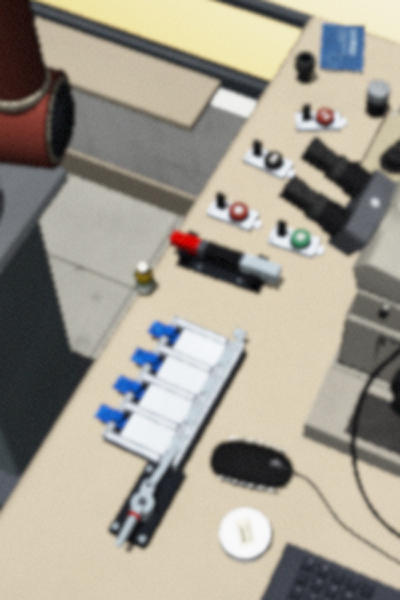

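The crop shows four carriers: brick/dark red at (325,117), black at (275,160), red at (240,212), green at (300,240). The bar's red tail points to −x and its socket to +x. The rack is about square to the world, with the stub pointing −y. I'll move the wrist camera over the rack.

```bash
for i in 1 2 3; do python3 -m crank '0.0267 0.0693 0.0067 -0.0174;0.0267 0.0693 0.0067 -0.0174;0.0267 0.0693 0.0067 -0.0174;0.0267 0.0693 0.0067 -0.0174;0.0267 0.0693 0.0067 -0.0174'; done; python3 -m crank '0 0 0 0;0 0 0 0;0 0 0 0;0 0 0 0;0 0 0 0'
python3 - <<'E'
from h import *
im,d,c=cap('wrist','w1.png');np.savez('/tmp/w1.npz',im=im,d=d,**c)
z=np.load('/tmp/side.npz');c={k:z[k] for k in z.files};W=cloud(c,z['d']).reshape(-1,3)
m=(W[:,2]>.08)&(W[:,0]>.35)&(W[:,0]<.66)&(abs(W[:,1]-.15)<.35)
for x in np.arange(.4,.66,.04):
  for y in np.arange(-.2,.5,.04):
    q=W[m&(abs(W[:,0]-x)<.02)&(abs(W[:,1]-y)<.02),2]
    if len(q): print(f'{x:.2f},{y:.2f}:{q.min():.2f}-{q.max():.2f}',end=' ')
E
```

```text
t: 0.57
tool_pos: [0.3165, -0.398, 0.2477]
tool_rot: [-3.112, -0.426, 0.0]
contact_force: [0.4, -0.3, 1.2]
opening: 0.085
grip_force: 0.0
t: 0.98
tool_pos: [0.3831, -0.2247, 0.2647]
tool_rot: [-3.134, -0.213, -0.0]
contact_force: [0.7, 0.0, 0.0]
opening: 0.0853
grip_force: 0.0
t: 1.4
tool_pos: [0.4499, -0.0513, 0.2816]
tool_rot: [3.141, -0.001, 0.0]
contact_force: [0.7, -0.9, 0.1]
opening: 0.0853
grip_force: 0.0
t: 1.82
tool_pos: [0.4494, -0.0544, 0.2812]
tool_rot: [3.142, -0.002, -0.001]
contact_force: [-0.0, -0.4, 0.2]
opening: 0.0856
grip_force: 0.0
0.56,0.00:0.32-0.35 0.56,0.04:0.33-0.35 0.56,0.08:0.32-0.35 0.56,0.12:0.33-0.33 0.56,0.32:0.08-0.08 0.56,0.36:0.08-0.08 0.56,0.40:0.08-0.08 0.60,0.00:0.30-0.35 0.60,0.04:0.33-0.35 0.60,0.08:0.30-0.35 0.60,0.28:0.08-0.09 0.60,0.32:0.08-0.11 0.60,0.36:0.08-0.09 0.60,0.40:0.08-0.09 0.60,0.44:0.08-0.08 0.60,0.48:0.08-0.11 0.64,0.00:0.26-0.33 0.64,0.04:0.29-0.34 0.64,0.08:0.27-0.33 0.64,0.12:0.31-0.32 0.64,0.28:0.08-0.09 0.64,0.32:0.08-0.15 0.64,0.36:0.08-0.09 0.64,0.40:0.08-0.09
```

View pics/w1.png

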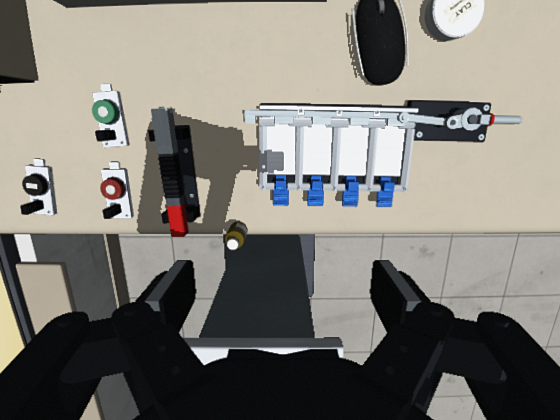

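The wrist view shows the rack with its latches at (281,190), (316,190), (350,191) and (385,191), and the stub tip at (522,120). The bar runs from its socket (163,115) to its red tail (178,220). Carriers: green (105,112), black (36,185), red (113,188). Next I'll take metric measurements from the cloud.

```bash
cat >> h.py <<'E'
def load(f):
    z=np.load(f);return z['im'],z['d'],{k:z[k] for k in z.files}
def blobs(im,W,lo,hi,amin=15,box=(.3,.75,-.45,.6),zr=(-.01,.12)):
    h=cv2.cvtColor(im,cv2.COLOR_RGB2HSV);m=cv2.inRange(h,lo,hi);m&=((W[...,0]>box[0])&(W[...,0]<box[1])&(W[...,1]>box[2])&(W[...,1]<box[3])&(W[...,2]>zr[0])&(W[...,2]<zr[1])).astype(np.uint8)*255
    N,l,s,ce=cv2.connectedComponentsWithStats(m)
    return [(s[i,4],ce[i],W[l==i],l==i) for i in range(1,N) if s[i,4]>=amin]
def rect(P):
    r=cv2.minAreaRect((P[:,:2]*1000).astype(np.float32));return np.array(r[0]).round(1),np.array(r[1]).round(1),round(r[2],1)
E
python3 - <<'E'
from h import *
im,d,c=load('/tmp/w1.npz');W=cloud(c,d)
# flat table check
X,Y,Z=W[...,0],W[...,1],W[...,2]
t=(X>.6)&(X<.66)&(abs(Y)<.08);print('table',np.median(Z[t]),Z[t].std())
m=(Z>.041)&(Z<.055)&(X>.36)&(X<.56)&(Y>.04)&(Y<.13);print('bar',rect(W[m]),np.median(Z[m]))
for a,ce,P,_ in blobs(im,W,(100,150,80),(125,255,255),60): 
    top=P[P[:,2]>.02]
    print('blue',a,ce.round(1),P.mean(0).round(4),rect(P))
for n,lo,hi in [('red',(0,120,60),(8,255,255)),('red2',(172,120,60),(180,255,255)),('green',(55,90,40),(95,255,255))]:
    for a,ce,P,_ in blobs(im,W,lo,hi,30): print(n,a,ce.round(1),np.median(P,0).round(4),rect(P))
# posts
m=((Z>.036)&(Z<.05)&(X>.36)&(X<.6)&(Y>.135)&(Y<.36)).astype(np.uint8)
N,l,s,ce=cv2.connectedComponentsWithStats(m)
for i in range(1,N):
    if s[i,4]>20: print('post',s[i,4],ce[i].round(1),W[l==i].mean(0).round(4),rect(W[l==i]))
# stub / lever height >.035
m=((Z>.035)&(Z<.07)&(X>.4)&(X<.62)&(Y<-.2)&(Y>-.36))
print('lever',rect(W[m]))
for y in np.arange(-.35,-.2,.01):
    q=W[m&(abs(Y-y)<.005)]
    if len(q): print(round(y,3),len(q),q[:,0].min().round(4),q[:,0].max().round(4),q[:,2].max().round(4))
# walls
wl=(Z>.024)&(Z<.034)&(X>.42)&(X<.6)&(Y<0)&(Y>-.25)
for x in (.46,.48,.50,.51):
    ys=np.sort(Y[wl&(abs(X-x)<.0015)]);g=np.split(ys,np.where(np.diff(ys)>.008)[0]+1);print(x,[(round(q[0],4),round(q[-1],4)) for q in g if len(q)>2])
E
```

```text
table -0.0015904292608776437 0.0008751860706494544
bar (array([457.1,  90.9]), array([165.8,  21.9]), 2.9) 0.044158614546529626
blue 379 [280.3 191.1] [ 0.4331 -0.0521  0.0256] (array([434.4, -52.4]), array([20.6, 40. ]), 89.7)
blue 383 [315.6 191.1] [ 0.4331 -0.1     0.0255] (array([ 433.6, -100.2]), array([20.7, 40.6]), 87.6)
blue 372 [350.6 192. ] [ 0.4319 -0.1477  0.0255] (array([ 432.9, -147.7]), array([20.5, 40. ]), 89.8)
blue 376 [385.5 192.3] [ 0.4315 -0.1957  0.0254] (array([ 431.1, -197.6]), array([22.2, 41.3]), 80.3)
red 34 [491.4 119.1] [ 0.5291 -0.3102  0.0503] (array([ 529.2, -309.9]), array([ 4.4, 14.3]), 88.2)
red 242 [111.1 188.5] [0.4369 0.1823 0.0201] (array([436. , 183.9]), array([27.9, 27.3]), 75.7)
red 456 [176.  220.9] [0.3966 0.0872 0.0439] (array([393.5,  97.3]), array([47.7, 38.7]), 2.3)
green 338 [104.9 111.2] [0.5389 0.1748 0.0199] (array([539.1, 177.8]), array([28.6, 28.2]), 40.6)
post 203 [12.4 70.6] [0.588  0.2731 0.0426] (array([583.8, 279. ]), array([15.5, 35. ]), 38.9)
post 100 [ 99.6 135.4] [0.5089 0.1759 0.0397] (array([508.7, 176.8]), array([11.6,
[... 913 characters left out ...]
, np.float64(-0.0251))]
0.48 [(np.float64(-0.2254), np.float64(-0.2172)), (np.float64(-0.1775), np.float64(-0.1695)), (np.float64(-0.1283), np.float64(-0.1204)), (np.float64(-0.0808), np.float64(-0.0741)), (np.float64(-0.0334), np.float64(-0.0256))]
0.5 [(np.float64(-0.2258), np.float64(-0.2163)), (np.float64(-0.1772), np.float64(-0.1688)), (np.float64(-0.1298), np.float64(-0.1208)), (np.float64(-0.0817), np.float64(-0.0726)), (np.float64(-0.0336), np.float64(-0.0259))]
0.51 [(np.float64(-0.2243), np.float64(-0.2167)), (np.float64(-0.1773), np.float64(-0.1685)), (np.float64(-0.1296), np.float64(-0.1215)), (np.float64(-0.0815), np.float64(-0.0738)), (np.float64(-0.0326), np.float64(-0.0261))]
```

```bash
for i in 1 2; do python3 -m crank '0.0013 0.0291 -0.036 0.0032;0.0013 0.0291 -0.036 0.0032;0.0013 0.0291 -0.036 0.0032;0.0013 0.0291 -0.036 0.0032;0.0013 0.0291 -0.036 0.0032' 60 60 >/dev/null; done; python3 -m crank '0 0 0 0;0 0 0 0;0 0 0 0;0 0 0 0;0 0 0 0'
python3 - <<'E'
from h import *
im,d,c=cap('wrist','w2.png');np.savez('/tmp/w2.npz',im=im,d=d,**c);W=cloud(c,d);X,Y,Z=W[...,0],W[...,1],W[...,2]
m=(Z>.041)&(Z<.055)&(X>.36)&(X<.56)&(Y>.06)&(Y<.125);print('bar',rect(W[m]))
for x in np.arange(.38,.55,.02):
    q=W[m&(abs(X-x)<.003)]
    if len(q)>3: print(round(x,2),q[:,1].min().round(4),q[:,1].max().round(4),q[:,2].max().round(4))
print(X[m].min(),X[m].max(),ctrl.get_obs()['q'])
E
```

```text
t: 3.12
tool_pos: [0.4574, 0.0915, 0.1031]
tool_rot: [3.14, 0.078, 0.004]
contact_force: [0.2, -0.5, 0.0]
opening: 0.0511
grip_force: 0.0
bar (array([457.6,  91.6]), array([165.9,  20.6]), 2.7)
0.38 0.0785 0.0977 0.0459
0.4 0.0789 0.0984 0.0455
0.42 0.0802 0.0992 0.0454
0.44 0.0809 0.1006 0.0464
0.46 0.0816 0.102 0.0461
0.48 0.0825 0.1027 0.0459
0.5 0.0838 0.1035 0.0459
0.52 0.0844 0.1043 0.0463
0.54 0.0852 0.1049 0.0464
0.37437567213390943 0.5408476316992852 [ 3.80228562e-02 -2.24194781e-01  2.09440016e+00 -9.70687549e-05
  1.26901009e+00  1.55897030e+00]
```

View pics/w2.png

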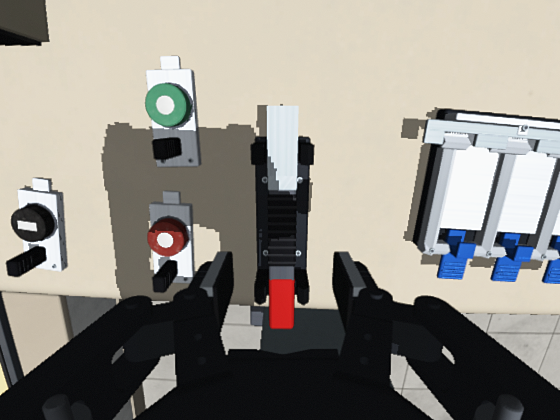

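The wrist view confirms the tool is centred over the bar (grip at about (283,220)), with the fingers either side of it. Descend and grip.

```bash
python3 -m crank '0 0 -0.034 0;0 0 -0.034 0;0 0 -0.034 0;0 0 -0.034 0;0 0 -0.034 0'; python3 -m crank '0 0 0 0;0 0 0 0;0 0 0 0;0 0 0 0;0 0 0 0'; python3 -m crank '0 0 0 0;0 0 0 0;0 0 0 0;0 0 0 0;0 0 0 0' 0 80;python3 -m crank '0 0 0 0;0 0 0 0;0 0 0 0;0 0 0 0;0 0 0 0';  python3 -m crank '0 0 0.03 0;0 0 0.03 0;0 0 0.03 0;0 0 0.03 0;0 0 0.03 0'
```

```text
t: 3.58
tool_pos: [0.4571, 0.0919, 0.0167]
tool_rot: [3.141, 0.079, 0.003]
contact_force: [0.3, -0.7, -1.1]
opening: 0.0513
grip_force: 0.0
t: 4.0
tool_pos: [0.4576, 0.0923, 0.0181]
tool_rot: [-3.141, -0.08, -0.004]
contact_force: [-0.3, -0.2, 0.4]
opening: 0.0515
grip_force: 0.0
t: 4.42
tool_pos: [0.4569, 0.0923, 0.0173]
tool_rot: [3.141, 0.08, 0.002]
contact_force: [-0.3, -0.8, 4.8]
opening: 0.0191
grip_force: 78.8
t: 4.83
tool_pos: [0.4569, 0.0923, 0.0172]
tool_rot: [3.141, 0.08, 0.001]
contact_force: [-1.6, 0.1, 5.7]
opening: 0.0188
grip_force: 78.9
t: 5.25
tool_pos: [0.4552, 0.0922, 0.0909]
tool_rot: [-3.141, -0.08, 0.004]
contact_force: [-0.5, 0.3, -1.7]
opening: 0.019
grip_force: 78.2
```

```bash
for i in 1 2 3; do python3 -m crank '0.01 -0.0756 0 0.0648;0.01 -0.0756 0 0.0648;0.01 -0.0756 0 0.0648;0.01 -0.0756 0 0.0648;0.01 -0.0756 0 0.0648'; done; python3 -m crank '0 0 0 0;0 0 0 0;0 0 0 0;0 0 0 0;0 0 0 0'
python3 - <<'E'
from h import *
im,d,c=cap('wrist','w3.png');np.savez('/tmp/w3.npz',im=im,d=d,**c);W=cloud(c,d);X,Y,Z=W[...,0],W[...,1],W[...,2]
o=ctrl.get_obs();print(o['tool_pos'],o['tool_rot'],o['q'])
m=(Z>.038)&(Z<.056)&(X>.50)&(X<.56)&(Y>-.36)&(Y<-.26)
for y in np.arange(-.36,-.26,.01):
    q=W[m&(abs(Y-y)<.003)]
    if len(q): print(round(y,3),len(q),q[:,0].min().round(4),q[:,0].max().round(4),q[:,2].max().round(4))
print('tip y',Y[m&(abs(X-.53)<.004)].min())
m=(Z>.11)&(Z<.135)&(X>.50)&(X<.57)&(Y>-.6)&(Y<-.35); 
for y in np.arange(-.55,-.36,.02):
    q=W[m&(abs(Y-y)<.004)]
    if len(q): print('bar',round(y,3),len(q),q[:,0].min().round(4),q[:,0].max().round(4),q[:,2].max().round(4))
print('mouth',Y[m].max())
E
```

```text
t: 5.67
tool_pos: [0.4804, -0.0979, 0.0905]
tool_rot: [-3.016, -0.875, 0.002]
contact_force: [1.6, 0.5, -2.2]
opening: 0.0186
grip_force: 78.6
t: 6.08
tool_pos: [0.5054, -0.2869, 0.09]
tool_rot: [-2.698, -1.605, 0.001]
contact_force: [1.5, 0.5, -0.8]
opening: 0.0183
grip_force: 78.6
t: 6.5
tool_pos: [0.5305, -0.4756, 0.0894]
tool_rot: [-2.207, -2.232, -0.001]
contact_force: [1.0, 0.6, -1.9]
opening: 0.0187
grip_force: 78.6
t: 6.92
tool_pos: [0.5313, -0.4729, 0.0911]
tool_rot: [-2.212, -2.229, -0.0]
contact_force: [-0.0, 0.0, -1.4]
opening: 0.0192
grip_force: 78.7
[ 0.53138921 -0.47313994  0.09142823] [-2.21249662e+00 -2.22949557e+00 -1.67253759e-04] [-8.31982623e-01  3.61125458e-01  1.49942446e+00  7.90649846e-05
  1.28165419e+00 -8.39658903e-01]
-0.35 217 0.5239 0.5335 0.05
-0.34 221 0.524 0.5334 0.0502
tip y -0.3534727954468183
bar -0.49 653 0.522 0.5425 0.1202
bar -0.47 1456 0.5011 0.5631 0.135
bar -0.45 886 0.5217 0.5421 0.12
bar -0.43 1014 0.522 0.5419 0.1204
bar -0.41 1166 0.5219 0.5418 0.1202
bar -0.39 667 0.5218 0.5417 0.1202
mouth -0.3898953722376417
```

View pics/w3.png

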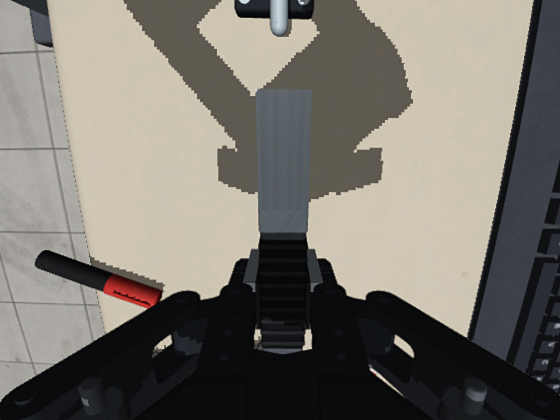

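The wrist view shows the stub tip at (279,30) straight ahead of the bar's socket end at (284,90). Shift −3 mm in x, lower, insert.

```bash
python3 -m crank '-0.0012 0 -0.026 0;-0.0012 0 -0.026 0;-0.0012 0 -0.026 0;-0.0012 0 -0.026 0;-0.0012 0 -0.026 0'; python3 -m crank '0 0 0 0;0 0 0 0;0 0 0 0;0 0 0 0;0 0 0 0'; 
python3 -m crank '0 0.018 0 0;0 0.018 0 0;0 0.018 0 0;0 0.018 0 0;0 0.018 0 0';python3 -m crank '0 0.006 0 0;0 0.006 0 0;0 0.006 0 0;0 0.006 0 0;0 0.006 0 0'
```

```text
t: 7.38
tool_pos: [0.5276, -0.4738, 0.024]
tool_rot: [-2.213, -2.227, -0.0]
contact_force: [0.8, 0.8, -1.8]
opening: 0.0188
grip_force: 78.7
t: 7.8
tool_pos: [0.529, -0.4753, 0.028]
tool_rot: [2.212, 2.227, -0.0]
contact_force: [0.2, -1.1, -0.9]
opening: 0.019
grip_force: 78.7
t: 8.22
tool_pos: [0.5283, -0.4281, 0.0265]
tool_rot: [-2.213, -2.229, -0.0]
contact_force: [-0.1, -0.4, -2.8]
opening: 0.019
grip_force: 78.7
t: 8.63
tool_pos: [0.5283, -0.4146, 0.0266]
tool_rot: [2.214, 2.228, -0.0]
contact_force: [0.3, 0.2, -1.9]
opening: 0.0185
grip_force: 78.7
```

```bash
python3 -m crank '0 0.006 0 0;0 0.006 0 0;0 0.006 0 0;0 0.006 0 0;0 0.005 0 0';python3 -m crank '0 0 0 0;0 0 0 0;0 0 0 0;0 0 0 0;0 0 0 0'
python3 - <<'E'
from h import *
im,d,c=cap('side');np.savez('/tmp/s4.npz',im=im,d=d,**c);W=cloud(c,d);X,Y,Z=W[...,0],W[...,1],W[...,2]
u,v=proj(c,(.53,-.33,.05));u,v=int(u),int(v);print(u,v)
im,d,c=cap('wrist');W=cloud(c,d);X,Y,Z=W[...,0],W[...,1],W[...,2]
np.savez('/tmp/w4.npz',im=im,d=d,**c)
m=(Z>.038)&(Z<.075)&(X>.50)&(X<.56)&(Y>-.40)&(Y<-.26)
for y in np.arange(-.40,-.26,.01):
    q=W[m&(abs(Y-y)<.003)]
    if len(q): print(round(y,3),len(q),q[:,0].min().round(4),q[:,0].max().round(4),q[:,2].max().round(4))
E
```

```text
t: 9.05
tool_pos: [0.5283, -0.3997, 0.0265]
tool_rot: [-2.214, -2.229, -0.0]
contact_force: [0.2, -0.6, -1.9]
opening: 0.0192
grip_force: 78.7
t: 9.47
tool_pos: [0.5283, -0.4002, 0.0266]
tool_rot: [2.214, 2.229, -0.0]
contact_force: [-0.7, 0.1, -1.8]
opening: 0.0188
grip_force: 78.7
213 343
-0.4 380 0.5175 0.5407 0.0725
-0.39 2423 0.5056 0.5599 0.075
-0.38 631 0.5188 0.5393 0.0556
-0.37 656 0.5193 0.5389 0.0551
-0.36 751 0.519 0.539 0.0552
-0.35 789 0.5188 0.5389 0.0557
-0.34 855 0.5189 0.5387 0.0554
-0.33 913 0.5188 0.5388 0.0558
-0.32 950 0.5188 0.5389 0.0558
-0.31 694 0.5206 0.5367 0.0528
-0.3 921 0.5169 0.5404 0.0503
-0.29 1246 0.515 0.5423 0.0454
```

```bash
python3 - <<'E'
import numpy as np
a=np.radians(np.linspace(-90.2,-176.5,19));P=.1097*np.c_[np.cos(a),np.sin(a)]
print((np.diff(P,axis=0)/.5).round(4).tolist(), 86.3/18/90)
E
```

```text
[[-0.0183, 0.0008], [-0.0182, 0.0024], [-0.0179, 0.0039], [-0.0176, 0.0054], [-0.017, 0.0068], [-0.0164, 0.0082], [-0.0157, 0.0096], [-0.0148, 0.0108], [-0.0139, 0.012], [-0.0128, 0.0131], [-0.0117, 0.0142], [-0.0104, 0.0151], [-0.0091, 0.0159], [-0.0078, 0.0166], [-0.0064, 0.0172], [-0.0049, 0.0177], [-0.0034, 0.018], [-0.0019, 0.0183]] 0.053271604938271606
```

```bash
python3 -m crank '-0.0183 0.0008 0 -0.0533;-0.0182 0.0024 0 -0.0533;-0.0179 0.0039 0 -0.0533;-0.0176 0.0054 0 -0.0533;0 0 0 0'; python3 -m crank '-0.017 0.0068 0 -0.0533;-0.0164 0.0082 0 -0.0533;-0.0157 0.0096 0 -0.0533;-0.0148 0.0108 0 -0.0533;-0.0139 0.012 0 -0.0533'
```

```text
t: 9.98
tool_pos: [0.4921, -0.3939, 0.0268]
tool_rot: [2.556, 1.825, 0.0]
contact_force: [0.7, -0.2, -1.6]
opening: 0.0187
grip_force: 79.1
t: 10.4
tool_pos: [0.4519, -0.3685, 0.0261]
tool_rot: [-2.875, -1.254, 0.003]
contact_force: [-4.3, 6.2, 1.6]
opening: 0.0188
grip_force: 79.6
```

```bash
python3 -m crank '-0.0128 0.0131 0 -0.0533;-0.0117 0.0142 0 -0.0533;-0.0104 0.0151 0 -0.0533;-0.0091 0.0159 0 -0.0533;-0.0078 0.0166 0 -0.0533'; python3 -m crank '-0.0064 0.0172 0 -0.0533;-0.0049 0.0177 0 -0.0533;-0.0034 0.018 0 -0.0533;-0.0019 0.0183 0 -0.0533;0 0 0 0'
python3 -m crank '0 0 0 0;0 0 0 0;0 0 0 0;0 0 0 0;0 0 0 0'
python3 - <<'E'
from h import *
im,d,c=cap('wrist','w5.png');W=cloud(c,d);X,Y,Z=W[...,0],W[...,1],W[...,2]
np.savez('/tmp/w5.npz',im=im,d=d,**c)
m=(Z>.038)&(Z<.06)&(X>.42)&(X<.56)&(Y>-.34)&(Y<-.24)
for x in np.arange(.43,.55,.01):
    q=W[m&(abs(X-x)<.003)]
    if len(q): print(round(x,3),len(q),q[:,1].min().round(4),q[:,1].max().round(4),q[:,2].max().round(4))
print(ctrl.get_obs()['q'])
E
```

```text
t: 10.82
tool_pos: [0.4266, -0.3309, 0.0261]
tool_rot: [-3.074, -0.629, 0.002]
contact_force: [-0.7, 2.9, -1.8]
opening: 0.0185
grip_force: 79.3
t: 11.23
tool_pos: [0.4188, -0.2957, 0.0263]
tool_rot: [-3.138, -0.113, 0.002]
contact_force: [0.4, 0.1, -2.5]
opening: 0.0187
grip_force: 79.0
t: 11.65
tool_pos: [0.4193, -0.2975, 0.0266]
tool_rot: [3.139, 0.111, 0.0]
contact_force: [-0.3, 0.1, -3.3]
opening: 0.0186
grip_force: 79.0
0.43 1456 -0.3204 -0.2812 0.06
0.44 642 -0.307 -0.2862 0.0558
0.45 641 -0.3058 -0.2862 0.0554
0.46 738 -0.3053 -0.2853 0.0556
0.47 794 -0.3046 -0.2843 0.0555
0.48 857 -0.304 -0.2839 0.0555
0.49 917 -0.3034 -0.283 0.0562
0.5 972 -0.3029 -0.2825 0.0561
0.51 649 -0.2999 -0.2839 0.053
0.52 904 -0.3028 -0.2785 0.05
0.53 1214 -0.3042 -0.2769 0.0455
[-7.61799200e-01  1.37323964e-02  2.02052943e+00 -6.25853482e-05
  1.10725052e+00  7.38414035e-01]
```

View pics/w5.png

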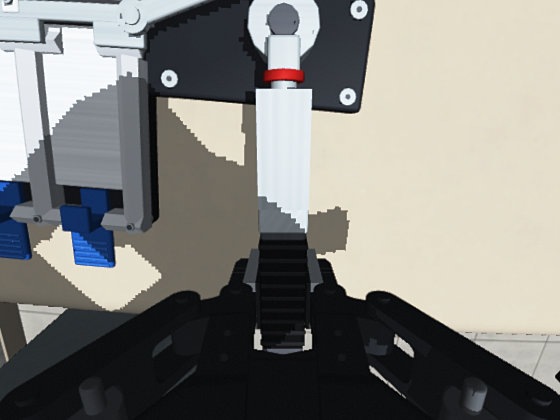

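The picture shows the bar in line with the lever, with the stub between the collar (283,75) and the mouth (284,90). I'll nudge further to make sure the lever is at its stop.

```bash
python3 -m crank '0 0.004 0 -0.01;0 0.004 0 -0.01;0 0.003 0 -0.01;0 0 0 0;0 0 0 0'
python3 -m crank '0 0.003 0 -0.01;0 0.003 0 -0.01;0 0.003 0 -0.01;0 0 0 0;0 0 0 0'
```

```text
t: 12.12
tool_pos: [0.4193, -0.2922, 0.0267]
tool_rot: [3.14, 0.036, 0.001]
contact_force: [0.5, -5.3, -4.0]
opening: 0.0189
grip_force: 78.9
t: 12.53
tool_pos: [0.4197, -0.2892, 0.027]
tool_rot: [3.136, -0.039, 0.003]
contact_force: [1.9, -10.8, -8.3]
opening: 0.0189
grip_force: 78.7
```

```bash
python3 -m crank '0 -0.005 0 0.015;0 -0.005 0 0.015;0 -0.005 0 0.015;0 -0.005 0 0.015;0 0 0 0'
python3 -m crank '0 0 0 0;0 0 0 0;0 0 0 0;0 0 0 0;0 0 0 0' 50
python3 -m crank '0 0 0 0;0 0 0.01 0;0 0 0.02 0;0 0 0.03 0;0 0 0.04 0' 50
for i in 1 2; do python3 -m crank '0.01 0.03 0.04 -0.006;0.01 0.03 0.04 -0.006;0.01 0.03 0.04 -0.006;0.01 0.03 0.04 -0.006;0.01 0.03 0.04 -0.006'; done;python3 -m crank '0 0 0 0;0 0 0 0;0 0 0 0;0 0 0 0;0 0 0 0'
python3 - <<'E'
from h import *
im,d,c=cap('wrist','w6.png');W=cloud(c,d);X,Y,Z=W[...,0],W[...,1],W[...,2]
np.savez('/tmp/w6.npz',im=im,d=d,**c)
m=(Z>.02)&(Z<.065)&(X>.33)&(X<.56)&(Y>-.34)&(Y<-.25)
for x in np.arange(.34,.55,.02):
    q=W[m&(abs(X-x)<.003)]
    if len(q): print(round(x,3),len(q),q[:,1].min().round(4),q[:,1].max().round(4),q[:,2].max().round(4))
E
```

```text
t: 12.95
tool_pos: [0.4191, -0.2968, 0.0265]
tool_rot: [-3.138, -0.111, 0.0]
contact_force: [0.6, -0.1, -2.5]
opening: 0.0188
grip_force: 79.4
t: 13.37
tool_pos: [0.4194, -0.297, 0.0268]
tool_rot: [3.14, 0.111, 0.0]
contact_force: [-0.2, 0.0, 0.7]
opening: 0.0426
grip_force: 0.0
t: 13.78
tool_pos: [0.4185, -0.2964, 0.0766]
tool_rot: [-3.138, -0.11, 0.003]
contact_force: [0.2, -0.7, -0.1]
opening: 0.0425
grip_force: 0.0
t: 14.2
tool_pos: [0.4444, -0.2214, 0.1788]
tool_rot: [3.141, 0.035, 0.002]
contact_force: [0.8, -0.3, 0.0]
opening: 0.0429
grip_force: 0.0
t: 14.62
tool_pos: [0.4692, -0.1462, 0.2788]
tool_rot: [3.141, -0.038, 0.002]
contact_force: [0.9, -0.3, 0.2]
opening: 0.0429
grip_force: 0.0
t: 15.03
tool_pos: [0.4684, -0.1473, 0.275]
tool_rot: [-3.14, 0.039, 0.004]
contact_force: [1.2, 0.2, 0.8]
opening: 0.0424
grip_force: 0.0
0.34 42 -0.3109 -0.2914 0.0272
0.36 59 -0.3096 -0.2898 0.0319
0.38 66 -0.3095 -0.2888 0.0345
0.4 72 -0.3078 -0.2872 0.039
0.42 76 -0.3067 -0.2864 0.0422
0.44 88 -0.3058 -0.2849 0.0469
0.46 98 -0.3046 -0.2841 0.0501
0.48 107 -0.3031 -0.2826 0.0545
0.5 128 -0.3025 -0.2819 0.0579
0.52 109 -0.3024 -0.278 0.0503
0.54 148 -0.301 -0.2508 0.0429
```

View pics/w6.png

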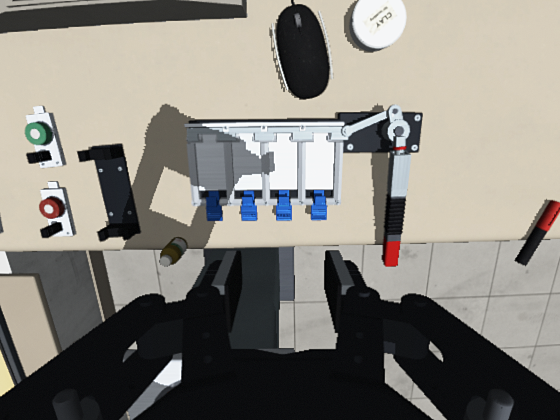

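The lever is open, with the bar hanging on it from (397,150) to its tail at (391,255). The latches are at (214,206), (248,206), (283,205) and (318,205). I'll refine the rack pose from this cloud.

```bash
python3 - <<'E'
from h import *
im,d,c=load('/tmp/w6.npz');W=cloud(c,d);X,Y,Z=W[...,0],W[...,1],W[...,2]
t=(X>.56)&(X<.6)&(Y<-.06)&(Y>-.1);print('table',np.median(Z[t]))
for a,ce,P,_ in blobs(im,W,(100,150,60),(125,255,255),60,box=(.3,.6,-.25,0)):
    t=P[(P[:,2]<.028)&(P[:,0]<.438)]; print('blue',P[:,0].min().round(4),P[:,0].max().round(4),t[:,1].min().round(4),t[:,1].max().round(4),np.median(t[:,2]).round(4))
wl=(Z>.023)&(Z<.034)&(X>.42)&(X<.6)&(Y<0)&(Y>-.25)
for x in (.465,.475,.485,.495,.505):
    ys=np.sort(Y[wl&(abs(X-x)<.003)]);g=np.split(ys,np.where(np.diff(ys)>.008)[0]+1);print(x,[(round(q[0],4),round(q[-1],4)) for q in g if len(q)>2])
for y in (-.053,-.101,-.149,-.197):
    q=W[(abs(Y-y)<.006)&(X>.43)&(X<.57)]; f=q[(q[:,2]<.023)&(q[:,2]>.015)]
    print(y,'floor',f[:,0].min().round(4),f[:,0].max().round(4),np.median(f[:,2]).round(4),'strip', [q[(q[:,2]>zz)&(q[:,0]>.5)][:,0].min().round(4) for zz in (.024,.028)])
E
```

```text
table -0.0016497232482715126
blue 0.4133 0.4538 -0.0626 -0.0421 0.0234
blue 0.4141 0.4528 -0.1109 -0.0898 0.0234
blue 0.413 0.453 -0.1585 -0.1376 0.0234
blue 0.4116 0.452 -0.2064 -0.1856 0.0235
0.465 [(np.float64(-0.2255), np.float64(-0.216)), (np.float64(-0.1776), np.float64(-0.1682)), (np.float64(-0.1297), np.float64(-0.1203)), (np.float64(-0.0817), np.float64(-0.0725)), (np.float64(-0.0333), np.float64(-0.0239))]
0.475 [(np.float64(-0.2252), np.float64(-0.2157)), (np.float64(-0.1776), np.float64(-0.1683)), (np.float64(-0.1289), np.float64(-0.1208)), (np.float64(-0.0814), np.float64(-0.0718)), (np.float64(-0.0334), np.float64(-0.0233))]
0.485 [(np.float64(-0.2261), np.float64(-0.2166)), (np.float64(-0.1777), np.float64(-0.1685)), (np.float64(-0.1293), np.float64(-0.1213)), (np.float64(-0.0817), np.float64(-0.0724)), (np.float64(-0.033), np.float64(-0.0267))]
0.495 [(np.float64(-0.2259), np.float64(-0.2165)), (np.float64(-0.1777), np.float64(-0.1685)), (np.float64(-0.1296), np.float64(-0.1204)), (np.float64(-0.0812), np.float64(-0.0721)), (np.float64(-0.0337), np.float64(-0.0259))]
0.505 [(np.float64(-0.2257), np.float64(-0.2165)), (np.float64(-0.1778), np.float64(-0.1686)), (np.float64(-0.1299), np.float64(-0.1208)), (np.float64(-0.0822), np.float64(-0.0725)), (np.float64(-0.0353), np.float64(-0.0255))]
-0.053 floor 0.4307 0.5382 0.0182 strip [np.float64(0.5309), np.float64(0.5309)]
-0.101 floor 0.431 0.5283 0.0181 strip [np.float64(0.5295), np.float64(0.5296)]
-0.149 floor 0.4302 0.5432 0.0182 strip [np.float64(0.5295), np.float64(0.5296)]
-0.197 floor 0.4303 0.5359 0.0182 strip [np.float64(0.5285), np.float64(0.5285)]
```

```bash
for i in 1 2; do python3 -m crank '-0.0103 -0.0003 -0.045 0.001;-0.0103 -0.0003 -0.045 0.001;-0.0103 -0.0003 -0.045 0.001;-0.0103 -0.0003 -0.045 0.001;-0.0103 -0.0003 -0.045 0.001' 0 30; done;python3 -m crank '0 0 0 0;0 0 0 0;0 0 -0.01 0;0 0 -0.01 0;0 0 -0.01 0'; python3 -m crank '0 0 -0.01 0;0 0 -0.01 0;0 0 -0.01 0;0 0 -0.01 0;0 0 0 0'
```

```text
t: 15.5
tool_pos: [0.4426, -0.148, 0.1622]
tool_rot: [-3.141, 0.026, 0.002]
contact_force: [-0.1, 0.6, -0.6]
opening: 0.0002
grip_force: 0.0
t: 15.92
tool_pos: [0.4168, -0.1486, 0.0499]
tool_rot: [-3.141, 0.014, 0.001]
contact_force: [-0.4, 0.1, -0.4]
opening: -0.0001
grip_force: 0.0
t: 16.33
tool_pos: [0.4191, -0.1493, 0.0377]
tool_rot: [3.14, -0.013, 0.004]
contact_force: [0.6, 0.3, 0.7]
opening: -0.0
grip_force: 0.0
t: 16.75
tool_pos: [0.4133, -0.1486, 0.0165]
tool_rot: [-3.141, 0.009, 0.022]
contact_force: [-21.7, -0.5, 21.7]
opening: -0.0001
grip_force: 13.6
```

```bash
python3 -m crank '0 0 0.02 0;0 0 0.04 0;-0.01 0 0.06 0;-0.01 0 0.06 0;0 0 0.06 0'; python3 -m crank '0 0 0 0;0 0 0 0;0 0 0 0;0 0 0 0;0 0 0 0'
python3 - <<'E'
from h import *
im,d,c=cap('wrist');W=cloud(c,d);np.savez('/tmp/w7.npz',im=im,d=d,**c)
for a,ce,P,_ in blobs(im,W,(100,150,60),(125,255,255),40,box=(.3,.6,-.25,0)):
    print('blue',a,ce.round(),P[:,0].min().round(4),P[:,0].max().round(4),P[:,1].mean().round(4),[ (P[abs(P[:,0]-x)<.003][:,2].max().round(4) if (abs(P[:,0]-x)<.003).any() else None) for x in (.415,.421,.427,.433,.44,.448)])
X,Y,Z=W[...,0],W[...,1],W[...,2]
for y in (-.101,-.149,-.197):print(y,[(round(x,3),Z[(abs(Y-y)<.008)&(abs(X-x)<.003)].max().round(3)) for x in np.arange(.412,.47,.006) if ((abs(Y-y)<.008)&(abs(X-x)<.003)).any()])
cv2.imwrite('pics/w7.png',cv2.cvtColor(im[100:400,100:500],cv2.COLOR_RGB2BGR))
print(ctrl.get_obs()['tool_pos'])
E
```

```text
t: 17.17
tool_pos: [0.4068, -0.1482, 0.137]
tool_rot: [-3.141, 0.013, 0.002]
contact_force: [-0.1, -0.5, -0.3]
opening: -0.0
grip_force: 0.0
t: 17.58
tool_pos: [0.4068, -0.148, 0.1347]
tool_rot: [-3.14, 0.013, 0.005]
contact_force: [0.0, 0.4, -0.1]
opening: -0.0
grip_force: 0.0
blue 1021 [170. 180.] 0.413 0.4538 -0.0528 [np.float64(0.0255), np.float64(0.0253), np.float64(0.0257), np.float64(0.0251), np.float64(0.036), np.float64(0.0359)]
blue 1008 [226. 181.] 0.4125 0.4532 -0.1006 [np.float64(0.0254), np.float64(0.026), np.float64(0.025), np.float64(0.0331), np.float64(0.0363), np.float64(0.0359)]
blue 1033 [338. 181.] 0.4111 0.4525 -0.1955 [np.float64(0.0254), np.float64(0.0256), np.float64(0.0257), np.float64(0.0353), np.float64(0.036), np.float64(0.0358)]
blue 789 [282. 180.] 0.4122 0.45 -0.148 [np.float64(0.013), np.float64(0.0168), np.float64(0.0343), np.float64(0.0374), np.float64(0.0226), np.float64(0.0261)]
-0.101 [(np.float64(0.412), np.float64(0.226)), (np.float64(0.418), np.float64(0.228)), (np.float64(0.424), np.float64(0.227)), (np.float64(0.43), np.float64(0.025)), (np.
[... 379 characters left out ...]
 np.float64(0.235)), (np.float64(0.436), np.float64(0.037)), (np.float64(0.442), np.float64(0.024)), (np.float64(0.448), np.float64(0.026)), (np.float64(0.454), np.float64(0.019)), (np.float64(0.46), np.float64(0.021)), (np.float64(0.466), np.float64(0.02))]
-0.197 [(np.float64(0.412), np.float64(0.227)), (np.float64(0.418), np.float64(0.228)), (np.float64(0.424), np.float64(0.224)), (np.float64(0.43), np.float64(0.025)), (np.float64(0.436), np.float64(0.036)), (np.float64(0.442), np.float64(0.036)), (np.float64(0.448), np.float64(0.036)), (np.float64(0.454), np.float64(0.02)), (np.float64(0.46), np.float64(0.02)), (np.float64(0.466), np.float64(0.021))]
[ 0.40688239 -0.14806046  0.13484775]
```

View pics/w7.png

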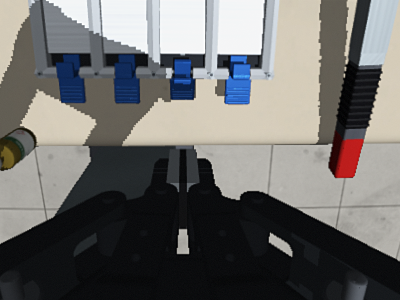

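The picture shows latch 2 at (182,80) tilted open with the other three still flat. I'll press latch 3, then 1, then 0, a little farther out this time.

```bash
python3 -m crank '0.0016 -0.0196 -0.034 0;0.0016 -0.0196 -0.034 0;0.0016 -0.0196 -0.034 0;0.0016 -0.0196 -0.034 0;0.0016 -0.0196 -0.034 0'; python3 -m crank '0 0 0 0;0 0 0 0;0 0 -0.015 0;0 0 -0.015 0;0 0 -0.015 0';  python3 -m crank '0 0 -0.006 0;0 0 -0.006 0;0 0 -0.006 0;0 0 -0.006 0;0 0 -0.006 0'; python3 -m crank '0 0 0.02 0;0 0 0.03 0;0 0 0.04 0;0 0 0.04 0;0 0 0 0'
```

```text
t: 18.05
tool_pos: [0.4112, -0.1976, 0.0498]
tool_rot: [-3.141, 0.013, 0.002]
contact_force: [0.6, 1.2, 0.6]
opening: 0.0003
grip_force: 0.0
t: 18.47
tool_pos: [0.4123, -0.1975, 0.0292]
tool_rot: [3.141, -0.012, 0.002]
contact_force: [0.1, 1.1, -0.3]
opening: 0.0001
grip_force: 0.0
t: 18.88
tool_pos: [0.4116, -0.1977, 0.0147]
tool_rot: [-3.141, 0.012, 0.002]
contact_force: [-14.3, 4.3, 31.4]
opening: -0.0001
grip_force: 16.1
t: 19.3
tool_pos: [0.415, -0.1995, 0.0837]
tool_rot: [3.136, -0.013, 0.013]
contact_force: [0.6, -1.0, 0.3]
opening: -0.0002
grip_force: 0.0
```

```bash
python3 -m crank '-0.001 0.0386 0 0;-0.001 0.0386 0 0;-0.001 0.0386 0 0;-0.001 0.0386 0 0;-0.001 0.0386 0 0'; python3 -m crank '0 0 -0.025 0;0 0 -0.025 0;0 0 -0.025 0;0 0 -0.025 0;0 0 -0.008 0'; python3 -m crank '0 0 0 0;0 0 -0.006 0;0 0 -0.006 0;0 0 -0.006 0;0 0 -0.005 0'; python3 -m crank '0 0 0.02 0;0 0 0.03 0;0 0 0.04 0;0 0 0.04 0;0 0 0 0'
python3 -m crank '0 0.0386 0 0;0 0.0386 0 0;0 0.0386 0 0;0 0.0386 0 0;0 0.0386 0 0'
```

```text
t: 19.72
tool_pos: [0.4092, -0.1001, 0.0784]
tool_rot: [-3.141, 0.014, -0.001]
contact_force: [-0.2, 0.1, 0.5]
opening: -0.0
grip_force: 0.0
t: 20.13
tool_pos: [0.4079, -0.1004, 0.0228]
tool_rot: [-3.14, 0.012, 0.004]
contact_force: [-3.2, -0.1, 3.5]
opening: 0.0001
grip_force: 2.0
t: 20.55
tool_pos: [0.4098, -0.1013, 0.0136]
tool_rot: [3.141, -0.013, 0.003]
contact_force: [0.8, -0.3, -0.4]
opening: -0.0
grip_force: 0.0
t: 20.97
tool_pos: [0.4126, -0.1025, 0.0838]
tool_rot: [3.138, -0.013, 0.014]
contact_force: [0.9, 0.4, 0.0]
opening: 0.0005
grip_force: 0.0
t: 21.38
tool_pos: [0.4091, -0.0037, 0.0785]
tool_rot: [-3.142, 0.013, -0.001]
contact_force: [0.5, -0.3, -0.5]
opening: -0.0
grip_force: 0.0
```

```bash
python3 -m crank '0 -0.0196 0 0;0 -0.0196 0 0;0 -0.0196 0 0;0 -0.0196 0 0;0 -0.0196 0 0'; python3 -m crank '0 0 -0.025 0;0 0 -0.025 0;0 0 -0.025 0;0 0 -0.025 0;0 0 -0.008 0'; python3 -m crank '0 0 0 0;0 0 -0.006 0;0 0 -0.006 0;0 0 -0.006 0;0 0 -0.005 0'; python3 -m crank '0 0 0.02 0;0 0 0.04 0;0 0 0.06 0;0 0 0.06 0;0 0 0.06 0'
python3 -m crank '0 0 0 0;0 0 0 0;0 0 0 0;0 0 0 0;0 0 0 0' 60 
python3 - <<'E'
from h import *
im,d,c=cap('wrist');W=cloud(c,d);np.savez('/tmp/w8.npz',im=im,d=d,**c)
for a,ce,P,_ in blobs(im,W,(100,150,60),(125,255,255),40,box=(.3,.6,-.25,0)):
    print('blue',a,ce.round(),P[:,0].min().round(4),P[:,0].max().round(4),P[:,1].mean().round(4),[ (P[abs(P[:,0]-x)<.003][:,2].max().round(4) if (abs(P[:,0]-x)<.003).any() else None) for x in (.415,.421,.427,.433,.44,.448)])
for n,lo,hi in [('red',(0,110,50),(8,255,255)),('red2',(172,110,50),(180,255,255)),('green',(55,90,40),(95,255,255))]:
    for a,ce,P,_ in blobs(im,W,lo,hi,30,box=(.35,.6,.12,.5)): print(n,a,ce.round(1),np.median(P,0).round(4),rect(P))
X,Y,Z=W[...,0],W[...,1],W[...,2]
m=((Z>.037)&(Z<.05)&(X>.36)&(X<.6)&(Y>.135)&(Y<.45)).astype(np.uint8)
N,l,s,ce=cv2.connectedComponentsWithStats(m)
for i in range(1,N):
    if s[i,4]>20: print('post',s[i,4],ce[i].round(1),W[l==i].mean(0).round(4),rect(W[l==i]))
bo=(abs(X-.373)<.05)&(abs(Y-.0)<.06)&(Z>.035)&(Z<.075);print('bottle',W[bo].mean(0),len(W[bo]))
print(ctrl.get_obs()['tool_pos'])
E
```

```text
t: 21.8
tool_pos: [0.4092, -0.0554, 0.0786]
tool_rot: [3.141, -0.016, 0.0]
contact_force: [0.1, -1.1, -0.5]
opening: 0.0001
grip_force: 0.0
t: 22.22
tool_pos: [0.4078, -0.0548, 0.0229]
tool_rot: [-3.141, 0.016, 0.005]
contact_force: [-3.5, -0.8, 4.4]
opening: -0.0002
grip_force: 1.9
t: 22.63
tool_pos: [0.4098, -0.0536, 0.0131]
tool_rot: [-3.142, 0.013, -0.003]
contact_force: [0.7, -0.6, -0.7]
opening: -0.0
grip_force: 0.0
t: 23.05
tool_pos: [0.4091, -0.0533, 0.135]
tool_rot: [-3.141, 0.012, -0.001]
contact_force: [0.3, -0.6, -0.9]
opening: 0.0
grip_force: 0.0
t: 23.47
tool_pos: [0.4082, -0.0532, 0.1315]
tool_rot: [-3.141, 0.013, 0.004]
contact_force: [0.2, 0.1, -0.3]
opening: 0.051
grip_force: 0.0
blue 806 [281. 181.] 0.4135 0.4511 -0.0522 [np.float64(0.0109), np.float64(0.0152), np.float64(0.0322), np.float64(0.0373), np.float64(0.036), np.float64(0.027)]
blue 804 [336. 182.] 0.4122 0.4509 -0.0992 [np.float64(0.0116), np.float64(0.0162), np.float64(0.033), np.float64(0.0368), np.float64(0.022), np.float64(0.0258)]
blue 811 [391. 182.] 0.412 0.4495 -0.1466 [np.float64(0.0131), np.float64(0.0163), np.float64(0.0344), np.float64(0.0365), np.float64(0.0229), np.float64(0.0271)]
blue 799 [446. 184.] 0.4108 0.4491 -0.1946 [np.float64(0.013), np.float64(0.0165), np.float64(0.0352), np.float64(0.0375), np.float64(0.0233), np.float64(0.0267)]
red 597 [ 15.1 180.6] [0.4359 0.1818 0.0201] (array([437. , 193.7]), array([49.3, 28.8]), 81.1)
green 513 [ 7.9 56.6] [0.5367 0.1672 0.0189] (array([536.8, 168.5]), array([10.7, 26.8]), 79.5)
post 186 [  5.6 219.8] [0.4055 0.1828 0.0395] (array([405.6, 183.3]), array([ 9.9, 14. ]), 83.4)
bottle [0.37649905 0.01208642 0.04581079] 467
[ 0.40830605 -0.05322455  0.13157339]
```

All four latches are open (tongues down to about 0.013). Now over to the carriers.

```bash
for i in 1 2; do python3 -m crank '0.0024 0.05 0.006 0;0.0024 0.05 0.006 0;0.0024 0.05 0.006 0;0.0024 0.05 0.006 0;0.0024 0.05 0.006 0' >/dev/null; done; python3 -m crank '0 0 0 0;0 0 0 0;0 0 0 0;0 0 0 0;0 0 0 0'
cat >> h.py <<'E'
def carriers(im,W,ymin=.13):
    # mounts by colour (top plane .022) and posts by height; carrier pose from post -> mount line
    X,Y,Z=W[...,0],W[...,1],W[...,2];hsv=cv2.cvtColor(im,cv2.COLOR_RGB2HSV)
    m=((Z>.036)&(Z<.05)&(X>.33)&(X<.57)&(Y>ymin)&(Y<.50)).astype(np.uint8)
    N,l,s,ce=cv2.connectedComponentsWithStats(m)
    for i in range(1,N):
        P=W[l==i];r=rect(P[P[:,2]>.038])
        if s[i,4]<25 or max(r[1])>20: continue
        p=np.array(r[0])/1000
        near=(Z>.017)&(Z<.026)&(np.hypot(X-p[0],Y-p[1])<.055)&(np.hypot(X-p[0],Y-p[1])>.013)
        Q=W[near]; col=hsv[near]
        pl=W[(Z>.004)&(Z<.0125)&(np.hypot(X-p[0],Y-p[1])<.075)]
        cc,rr=cv2.minEnclosingCircle((Q[:,:2]*1000).astype(np.float32));mc=np.array(cc)/1000
        a=np.arctan2(*(mc-p)[::-1]);o=p+.02*np.array([np.cos(a),np.sin(a)])
        print('post',p.round(4),r[1],'mount',mc.round(4),round(rr,1),'d',np.linalg.norm(mc-p).round(4),'yaw',np.degrees(a).round(1),'orig',o.round(4),'hue',np.median(col[col[:,1]>90],0) if (col[:,1]>90).any() else 'grey',s[i,4],'plate',rect(pl))
E
python3 - <<'E'
from h import *
im,d,c=cap('wrist','w9.png');W=cloud(c,d);np.savez('/tmp/w9.npz',im=im,d=d,**c)
carriers(im,W);print(ctrl.get_obs()['tool_pos'],ctrl.get_obs()['q'])
E
```

```text
t: 24.77
tool_pos: [0.421, 0.1955, 0.1625]
tool_rot: [3.141, -0.015, -0.001]
contact_force: [0.0, -0.1, -0.4]
opening: 0.0511
grip_force: 0.0
post [0.5089 0.1771] [14.2 10.5] mount [0.5392 0.1792] 15.1 d 0.0304 yaw 3.9 orig [0.5289 0.1785] hue [ 75. 116. 164.] 219 plate (array([503.7, 151.6]), array([ 96.9, 139.5]), 87.7)
post [0.4511 0.403 ] [13.9 10.9] mount [0.4781 0.4165] 15.6 d 0.0302 yaw 26.5 orig [0.469  0.4119] hue [  2. 166. 144.] 194 plate (array([472.7, 414.2]), array([81.5, 36.5]), 26.0)
post [0.4116 0.3017] [10.6 14. ] mount [0.4416 0.299 ] 15.5 d 0.0302 yaw -5.2 orig [0.4315 0.2999] hue grey 171 plate (array([435.9, 300.1]), array([34., 81.]), 84.6)
post [0.4064 0.1847] [10.3 12.8] mount [0.4357 0.1852] 15.1 d 0.0293 yaw 0.9 orig [0.4264 0.185 ] hue [  2. 169.  67.] 164 plate (array([430.2, 155.8]), array([81.2, 92.1]), 0.0)
[0.42115202 0.19556266 0.16271954] [ 2.74316579e-01 -2.95764354e-01  2.04711325e+00 -1.26654409e-04
  1.39073115e+00  1.85479157e+00]
```

View pics/w9.png

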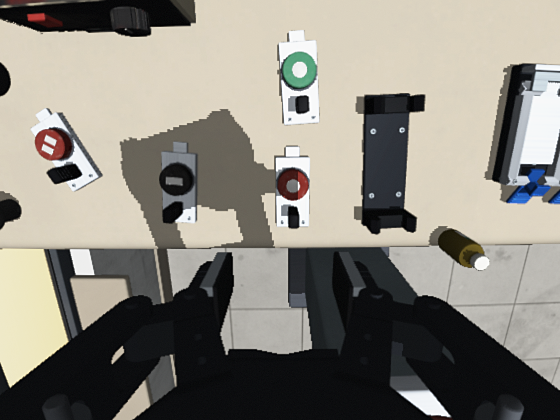

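The picture shows four carriers: brick-red (52,145), black (177,178), dark red (292,185) and green (300,70). The post–mount distances are all about 30 mm, as specified. Pick the dark red one.

```bash
python3 -m crank '-0.0059 -0.0044 -0.03 0.003;-0.0059 -0.0044 -0.03 0.003;-0.0059 -0.0044 -0.03 0.003;-0.0059 -0.0044 -0.03 0.004;-0.0059 -0.0044 -0.03 0.003' 50 ; python3 -m crank '0 0 -0.025 0;0 0 -0.025 0;0 0 -0.025 0;0 0 -0.025 0;0 0 -0.025 0'; python3 -m crank '0 0 0 0;0 0 0 0;0 0 0 0;0 0 0 0;0 0 0 0'
```

```text
t: 25.23
tool_pos: [0.4064, 0.1847, 0.0874]
tool_rot: [-3.141, -0.025, -0.001]
contact_force: [0.3, 0.3, -1.1]
opening: 0.0427
grip_force: 0.0
t: 25.65
tool_pos: [0.4066, 0.1848, 0.0251]
tool_rot: [-3.141, -0.025, -0.001]
contact_force: [0.6, 0.6, 0.6]
opening: 0.0429
grip_force: 0.0
t: 26.07
tool_pos: [0.4073, 0.1856, 0.0266]
tool_rot: [-3.141, -0.026, -0.003]
contact_force: [-0.8, 0.6, 0.4]
opening: 0.0426
grip_force: 0.0
```

```bash
python3 -m crank '0 0 0 0;0 0 0 0;0 0 0 0;0 0 0 0;0 0 0 0' 0 60; python3 -m crank '0 0 0 0;0 0 0 0;0 0 0 0;0 0 0 0;0 0 0 0'; python3 -m crank '0 0 0.035 0;0 0 0.035 0;0 0 0.035 0;0 0 0.035 0;0 0 0.035 0'
for i in 1 2; do python3 -m crank '0.0108 -0.0765 0 -0.0017;0.0108 -0.0765 0 -0.0017;0.0108 -0.0765 0 -0.0017;0.0108 -0.0765 0 -0.0017;0.0108 -0.0765 0 -0.0017'; done
python3 -m crank '0 0 0 0;0 0 0 0;0 0 0 0;0 0 0 0;0 0 0 0'
python3 - <<'E'
from h import *
o=ctrl.get_obs();print(o['tool_pos'],o['grip_force'],o['opening'])
im,d,c=cap('wrist','w10.png');W=cloud(c,d);np.savez('/tmp/w10.npz',im=im,d=d,**c)
E
```

```text
t: 26.48
tool_pos: [0.4068, 0.1856, 0.0261]
tool_rot: [-3.141, -0.027, -0.001]
contact_force: [-0.2, -0.3, 3.6]
opening: 0.0082
grip_force: 61.4
t: 26.9
tool_pos: [0.4068, 0.1856, 0.0261]
tool_rot: [-3.141, -0.027, -0.001]
contact_force: [-1.7, -0.1, 5.5]
opening: 0.0083
grip_force: 61.5
t: 27.32
tool_pos: [0.4057, 0.1852, 0.1128]
tool_rot: [3.141, 0.027, -0.003]
contact_force: [-0.2, 0.4, -0.8]
opening: 0.008
grip_force: 60.7
t: 27.73
tool_pos: [0.4327, -0.0073, 0.1122]
tool_rot: [-3.141, -0.007, 0.001]
contact_force: [1.1, 0.5, -0.6]
opening: 0.008
grip_force: 60.8
t: 28.15
tool_pos: [0.4597, -0.1988, 0.112]
tool_rot: [-3.141, 0.016, 0.002]
contact_force: [0.5, 0.5, 0.1]
opening: 0.0086
grip_force: 60.8
t: 28.57
tool_pos: [0.4602, -0.1957, 0.1125]
tool_rot: [-3.141, 0.012, 0.001]
contact_force: [0.3, 0.1, -0.8]
opening: 0.0081
grip_force: 60.8
[ 0.46015539 -0.19569347  0.1125301 ] 60.778573751449585 0.00808610867027571
```

View pics/w10.png

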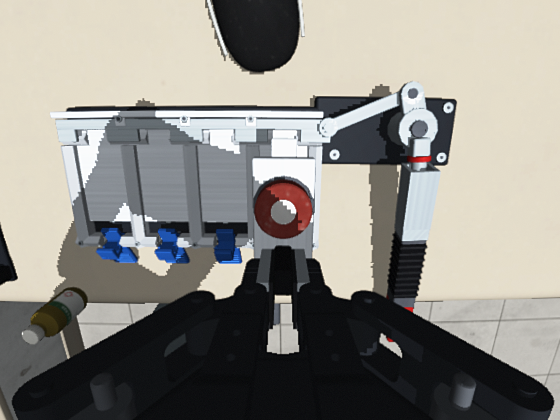

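The carrier is held straight above bay 3, with its mount at (284,208). I'll measure the held carrier against the bay.

```bash
cat >> h.py <<'E'
def held(W,tp,dz=0):
    X,Y,Z=W[...,0],W[...,1],W[...,2]
    near=(abs(X-tp[0]-.02)<.07)&(abs(Y-tp[1])<.03)
    top=tp[2]-.0265+.022
    Q=W[near&(abs(Z-top)<.004)&(X>tp[0]+.008)];cc,r=cv2.minEnclosingCircle((Q[:,:2]*1000).astype(np.float32))
    pl=near&(abs(Z-(top-.012))<.004)&(X>tp[0]+.01)
    print('mount',np.round(cc,1),round(r,1),'z',np.median(Q[:,2]).round(4))
    for x in np.arange(.015,.06,.008):
        y=Y[pl&(abs(X-tp[0]-x)<.003)]
        if len(y)>3: print(round(tp[0]+x,3),y.min().round(4),y.max().round(4),((y.min()+y.max())/2).round(4))
    print('plate xmax',X[pl].max())
E
python3 - <<'E'
from h import *
im,d,c=load('/tmp/w10.npz');W=cloud(c,d);held(W,np.array([.4602,-.1957,.1125]))
X,Y,Z=W[...,0],W[...,1],W[...,2]
wl=(Z>.024)&(Z<.036)&(X>.42)&(X<.6)&(Y<0)&(Y>-.25)
for x in (.475,.495,.505):
    ys=np.sort(Y[wl&(abs(X-x)<.002)]);g=np.split(ys,np.where(np.diff(ys)>.008)[0]+1);print(x,[(round(q[0],4),round(q[-1],4)) for q in g if len(q)>2])
E
```

```text
mount [ 488.9 -196.7] 15.2 z 0.1067
0.475 -0.213 -0.1794 -0.1962
0.483 -0.2136 -0.1798 -0.1967
0.491 -0.2138 -0.1801 -0.1969
0.499 -0.2137 -0.1799 -0.1968
0.507 -0.214 -0.18 -0.197
0.515 -0.214 -0.1804 -0.1972
plate xmax 0.5152105459540685
0.475 [(np.float64(-0.225), np.float64(-0.2206)), (np.float64(-0.1728), np.float64(-0.1691)), (np.float64(-0.1287), np.float64(-0.1199)), (np.float64(-0.0813), np.float64(-0.073)), (np.float64(-0.0334), np.float64(-0.0251))]
0.495 [(np.float64(-0.2254), np.float64(-0.2209)), (np.float64(-0.1727), np.float64(-0.1683)), (np.float64(-0.1298), np.float64(-0.1208)), (np.float64(-0.0828), np.float64(-0.0728)), (np.float64(-0.035), np.float64(-0.0253))]
0.505 [(np.float64(-0.2259), np.float64(-0.2215)), (np.float64(-0.1731), np.float64(-0.1686)), (np.float64(-0.1294), np.float64(-0.1213)), (np.float64(-0.0824), np.float64(-0.073)), (np.float64(-0.0342), np.float64(-0.0252))]
```

```bash
python3 -m crank '0.001 0 -0.02 0;0.001 0 -0.02 0;0.001 0 -0.02 0;0.001 0 -0.02 0;0.001 0 -0.02 0'; python3 -m crank '0 0 0 0;0 0 -0.004 0;0 0 -0.004 0;0 0 -0.004 0;0 0 -0.004 0'; python3 -m crank '0 0 -0.003 0;0 0 -0.003 0;0 0 -0.003 0;0 0 -0.003 0;0 0 0 0'; python3 -m crank '0 0 -0.003 0;0 0 -0.003 0;0 0 -0.003 0;0 0 -0.003 0;0 0 0 0'
```

```text
t: 29.03
tool_pos: [0.4625, -0.1966, 0.0613]
tool_rot: [-3.141, 0.015, 0.002]
contact_force: [-0.0, 0.1, -1.0]
opening: 0.0082
grip_force: 60.8
t: 29.45
tool_pos: [0.4634, -0.1974, 0.0555]
tool_rot: [3.141, -0.015, 0.002]
contact_force: [-1.3, -0.3, -1.0]
opening: 0.0078
grip_force: 60.8
t: 29.87
tool_pos: [0.4638, -0.1976, 0.0518]
tool_rot: [3.141, -0.015, 0.0]
contact_force: [-5.1, 2.8, 14.1]
opening: 0.0082
grip_force: 62.8
t: 30.28
tool_pos: [0.4629, -0.1979, 0.0462]
tool_rot: [3.141, -0.015, -0.003]
contact_force: [-11.1, 3.2, 19.4]
opening: 0.0079
grip_force: 63.3
```

```bash
python3 - <<'E'
from h import *
im,d,c=cap('wrist');W=cloud(c,d);np.savez('/tmp/w11.npz',im=im,d=d,**c);X,Y,Z=W[...,0],W[...,1],W[...,2]
for a,ce,P,_ in blobs(im,W,(100,150,50),(125,255,255),30,box=(.3,.6,-.25,0)):
    print('blue',a,ce.round(),P[:,0].min().round(4),P[:,0].max().round(4),P[:,1].mean().round(4),P[:,2].max().round(4))
for x in (.49,.50,.51,.515): print(x,Z[(abs(X-x)<.002)&(abs(Y+.197)<.004)&(Z<.05)],Z[(abs(X-x)<.002)&(abs(Y+.185)<.004)&(Z<.05)].mean())
held(W,ctrl.get_obs()['tool_pos'])
cv2.imwrite('pics/w11.png',cv2.resize(cv2.cvtColor(im[60:330,180:440],cv2.COLOR_RGB2BGR),None,fx=2,fy=2))
E
```

```text
blue 1216 [ 57. 292.] 0.4126 0.4515 -0.0544 0.0368
blue 1278 [130. 292.] 0.4118 0.4509 -0.1023 0.0369
blue 520 [204. 281.] 0.4262 0.4501 -0.1493 0.0263
blue 541 [282. 309.] 0.411 0.4577 -0.1982 0.0777
0.49 [0.04053478 0.04113751 0.04192619 0.04207241 0.04207522 0.04113747
 0.04145138 0.04091136 0.04206671 0.04173351 0.04066036 0.04204777
 0.04061721 0.04127182 0.04239452 0.04225043 0.04174174 0.04095488
 0.04150413 0.0417372  0.04170175 0.04105318 0.04143429 0.04158827
 0.0406706  0.04105147 0.04140321 0.0404941  0.04101625 0.0417278
 0.04167978 0.04177194 0.04283774 0.04103709 0.0424637  0.04266731
 0.04108311 0.04077214 0.04104662 0.04151195 0.04185681 0.04225233
 0.04306959 0.04113995 0.04074241 0.0411049  0.041507   0.04233857
 0.04160304 0.04186613 0.04142822 0.04210642 0.04205856 0.04196274
 0.04103035 0.04209346 0.04137448 0.04113463 0.04165781 0.03982075
 0.04182067 0.04178767 0.04149893 0.04302488 0.04161458 0.04137824
 0.0414567  0.04114266 0.04102582 0.04198099 0.04155635 0.04249022
 0.04157358 0.0421966  0.04115734 0.04221678 0.04187754 0.04265479
 0.04188902 0.04157042 0
[... 4059 characters left out ...]
 0.02927767 0.0295814
 0.03094507 0.02993999 0.03025728 0.03071166 0.02866698 0.03062302
 0.03020092 0.03106517 0.02967422 0.03042064 0.02984721 0.02943494
 0.02898104 0.02994219 0.03036044 0.02883977 0.02895813 0.03081028
 0.03118148 0.02987724 0.03083961 0.03009289 0.03108204 0.03017302
 0.0297698  0.03040987 0.02991128 0.02965467 0.03009453 0.02954459
 0.03140998 0.03016317 0.03062158 0.0300099  0.03041824 0.03005426
 0.03021411] 0.029648647619242283
mount [ 491.9 -198.8] 15.3 z 0.0413
0.478 -0.2235 -0.1696 -0.1966
0.486 -0.2243 -0.1694 -0.1969
0.494 -0.2241 -0.1703 -0.1972
0.502 -0.2243 -0.1705 -0.1974
0.51 -0.224 -0.1697 -0.1968
0.518 -0.2278 -0.1682 -0.198
plate xmax 0.5414279973083963
```

View pics/w11.png

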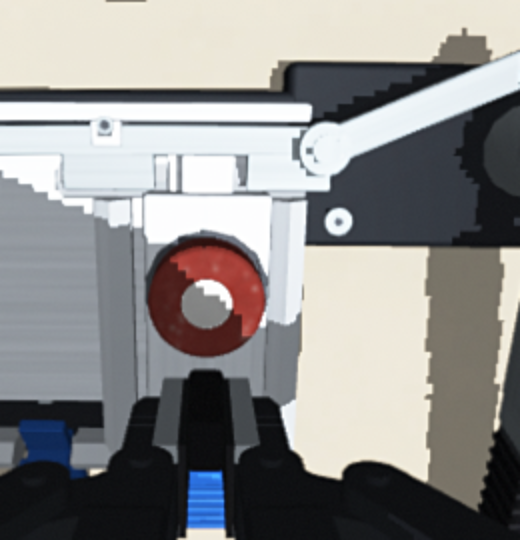

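The plate top reads z = 0.030, so the carrier is flat on the bay floor, and the thumb tongue (205,500) is visible and lying flat. Release, lift and check the latch.

```bash
python3 -m crank '0 0 0 0;0 0 0 0;0 0 0 0;0 0 0 0;0 0 0 0' 40; python3 -m crank '0 0 0.015 0;0 0 0.03 0;0 0 0.04 0;-0.01 0 0.04 0;-0.03 0 0.04 0';python3 -m crank '-0.03 0 0 0;-0.03 0 0 0;0 0 0 0;0 0 0 0;0 0 0 0'
cat >> h.py <<'E'
def latches(im,W):
    X,Y,Z=W[...,0],W[...,1],W[...,2];h=cv2.cvtColor(im,cv2.COLOR_RGB2HSV);b=cv2.inRange(h,(100,120,40),(125,255,255))>0
    for i,y in enumerate((-.053,-.101,-.149,-.197)):
        m=b&(abs(Y-y)<.012)&(abs(X-.4165)<.004)&(Z<.05)
        print('latch',i,m.sum(),np.median(Z[m]).round(4) if m.any() else None,end=' ')
        p=(abs(Y-y)<.006)&(abs(X-.5105)<.003)&(Z<.06);q=(abs(Y-y)<.003)&(abs(X-.483)<.003)&(Z<.06)
        print('plate z',np.median(Z[p]).round(4) if p.any() else None,end='; ')
    print()
E
python3 - <<'E'
from h import *
im,d,c=cap('wrist');W=cloud(c,d);latches(im,W);print(ctrl.get_obs()['tool_pos'])
E
```

```text
t: 30.75
tool_pos: [0.4628, -0.1969, 0.0427]
tool_rot: [-3.141, 0.015, 0.001]
contact_force: [-0.6, 0.3, 0.1]
opening: 0.0341
grip_force: 0.0
t: 31.17
tool_pos: [0.4438, -0.1972, 0.1272]
tool_rot: [3.141, -0.014, 0.002]
contact_force: [-0.5, -0.7, 1.2]
opening: 0.0344
grip_force: 0.0
t: 31.58
tool_pos: [0.4134, -0.1971, 0.1258]
tool_rot: [3.141, -0.015, 0.001]
contact_force: [-0.0, -0.6, -0.0]
opening: 0.0344
grip_force: 0.0
latch 0 160 0.0098 plate z 0.0183; latch 1 169 0.0101 plate z 0.0185; latch 2 165 0.0111 plate z 0.0184; latch 3 243 0.0236 plate z 0.0302; 
[ 0.41345541 -0.19706708  0.12561369]
```

```bash
for i in 1 2 3; do python3 -m crank '-0.0005 0.061 0.004 0;-0.0005 0.061 0.004 0;-0.0005 0.061 0.004 0;-0.0005 0.061 0.004 0;-0.0005 0.061 0.004 0' >/dev/null; done; python3 -m crank '0 0 0 0;0 0 0 0;0 0 0 0;0 0 0 0;0 0 0 0' 50 
python3 - <<'E'
from h import *
im,d,c=cap('wrist');W=cloud(c,d);np.savez('/tmp/w12.npz',im=im,d=d,**c)
carriers(im,W);o=ctrl.get_obs();print(o['tool_pos'],o['tool_rot'])
E
```

```text
t: 33.3
tool_pos: [0.4093, 0.2596, 0.1553]
tool_rot: [3.141, -0.018, -0.001]
contact_force: [-0.2, -0.0, 0.0]
opening: 0.0432
grip_force: 0.0
post [0.5087 0.1774] [13.9 10.9] mount [0.5392 0.1794] 15.2 d 0.0306 yaw 3.7 orig [0.5287 0.1787] hue [ 75. 116. 159.] 250 plate (array([525.1, 151.5]), array([107.7,  83.4]), 75.6)
post [0.4511 0.4031] [14.  10.4] mount [0.4784 0.4171] 15.6 d 0.0307 yaw 27.1 orig [0.4689 0.4122] hue [  2. 166. 143.] 201 plate (array([472.7, 414.2]), array([80.9, 34.9]), 26.3)
post [0.4121 0.3022] [10.8 13.9] mount [0.4418 0.2997] 15.1 d 0.0298 yaw -4.9 orig [0.432  0.3005] hue grey 188 plate (array([436. , 300.1]), array([34.3, 80.9]), 84.7)
[0.40937668 0.25957763 0.15538001] [ 3.14139785e+00 -1.77981568e-02 -2.41524786e-04]
```

```bash
python3 -m crank '0.001 0.017 -0.026 -0.0101;0.001 0.017 -0.026 -0.0101;0.001 0.017 -0.026 -0.0101;0.001 0.017 -0.026 -0.0101;0.001 0.017 -0.026 -0.0101' >/dev/null; python3 -m crank '0 0 -0.026 0;0 0 -0.026 0;0 0 -0.026 0;0 0 -0.026 0;0 0 -0.026 0' >/dev/null; python3 -m crank '0 0 0 0;0 0 0 0;0 0 0 0;0 0 0 0;0 0 0 0'; python3 -m crank '0 0 0 0;0 0 0 0;0 0 0 0;0 0 0 0;0 0 0 0' 0 60; python3 -m crank '0 0 0 0;0 0 0 0;0 0 0.01 0;0 0 0.035 0;0 0 0.035 0';python3 -m crank '0 0 0.035 0;0 0 0.035 0;0 0 0.035 0;0 0 0 0;0 0 0 0'
```

```text
t: 34.6
tool_pos: [0.4126, 0.3032, 0.0267]
tool_rot: [-3.137, 0.14, -0.003]
contact_force: [0.4, 0.2, -0.0]
opening: 0.0425
grip_force: 0.0
t: 35.02
tool_pos: [0.412, 0.3031, 0.0261]
tool_rot: [-3.138, 0.14, -0.001]
contact_force: [-0.4, -0.7, 3.3]
opening: 0.0085
grip_force: 61.2
t: 35.43
tool_pos: [0.4101, 0.3021, 0.0642]
tool_rot: [3.136, -0.14, -0.006]
contact_force: [0.6, 0.6, -1.3]
opening: 0.008
grip_force: 60.6
t: 35.85
tool_pos: [0.412, 0.3031, 0.1184]
tool_rot: [-3.138, 0.14, -0.002]
contact_force: [0.9, -0.6, -1.6]
opening: 0.0084
grip_force: 60.6
```

```bash
for i in 1 2 3; do python3 -m crank '0.0068 -0.0603 0 0.0033;0.0068 -0.0603 0 0.0033;0.0068 -0.0603 0 0.0033;0.0068 -0.0603 0 0.0033;0.0068 -0.0603 0 0.0033'; done;  python3 -m crank '0 0 0 0;0 0 0 0;0 0 0 0;0 0 0 0;0 0 0 0'
python3 - <<'E'
from h import *
o=ctrl.get_obs();im,d,c=cap('wrist');W=cloud(c,d);np.savez('/tmp/w13.npz',im=im,d=d,**c);print(o['tool_pos'],o['tool_rot']);held(W,o['tool_pos'])
E
```

```text
t: 36.27
tool_pos: [0.4272, 0.1507, 0.1157]
tool_rot: [3.139, -0.098, -0.005]
contact_force: [0.6, -0.5, -1.6]
opening: 0.0085
grip_force: 60.6
t: 36.68
tool_pos: [0.4442, 0.0002, 0.1158]
tool_rot: [-3.141, 0.058, 0.005]
contact_force: [1.5, 0.7, -1.2]
opening: 0.008
grip_force: 60.6
t: 37.1
tool_pos: [0.4613, -0.1502, 0.1156]
tool_rot: [-3.14, 0.018, 0.005]
contact_force: [0.5, 0.9, -0.7]
opening: 0.0083
grip_force: 60.6
t: 37.52
tool_pos: [0.4623, -0.1481, 0.1174]
tool_rot: [-3.141, 0.015, 0.002]
contact_force: [0.8, -0.2, -1.0]
opening: 0.0084
grip_force: 60.6
[ 0.46232214 -0.14807082  0.11735152] [-3.14090600e+00  1.52463472e-02  1.50303128e-03]
mount [ 492.1 -148.9] 15.2 z 0.1115
0.477 -0.1655 -0.1319 -0.1487
0.485 -0.1659 -0.1322 -0.1491
0.493 -0.1656 -0.1321 -0.1489
0.501 -0.1662 -0.1322 -0.1492
0.509 -0.166 -0.1325 -0.1493
0.517 -0.1664 -0.1322 -0.1493
plate xmax 0.5180723003106834
```

```bash
python3 -m crank '0 0 -0.0226 0;0 0 -0.0226 0;0 0 -0.0226 0;0 0 -0.0226 0;0 0 -0.0226 0'; python3 -m crank '0 0 0 0;0 0 -0.004 0;0 0 -0.004 0;0 0 -0.004 0;0 0 -0.004 0'; python3 -m crank '0 0 -0.003 0;0 0 -0.003 0;0 0 -0.003 0;0 0 -0.003 0;0 0 0 0'; python3 -m crank '0 0 -0.003 0;0 0 -0.003 0;0 0 -0.003 0;0 0 -0.003 0;0 0 0 0'
```

```text
t: 37.98
tool_pos: [0.4621, -0.1489, 0.0596]
tool_rot: [-3.141, 0.018, 0.002]
contact_force: [-0.1, -0.5, -0.5]
opening: 0.0081
grip_force: 60.6
t: 38.4
tool_pos: [0.4633, -0.1496, 0.0541]
tool_rot: [3.141, -0.018, 0.002]
contact_force: [-0.2, -0.1, -0.6]
opening: 0.0081
grip_force: 60.6
t: 38.82
tool_pos: [0.4633, -0.1501, 0.0506]
tool_rot: [3.14, -0.017, -0.001]
contact_force: [0.3, 1.6, 4.2]
opening: 0.008
grip_force: 61.3
t: 39.23
tool_pos: [0.4628, -0.15, 0.0461]
tool_rot: [3.141, -0.017, -0.005]
contact_force: [-17.7, 5.7, 30.7]
opening: 0.0079
grip_force: 64.5
```

```bash
python3 -m crank '0 0 0 0;0 0 0 0;0 0 0 0;0 0 0 0;0 0 0 0' 35; python3 -m crank '0 0 0.015 0;0 0 0.03 0;0 0 0.04 0;-0.01 0 0.04 0;-0.03 0 0.04 0';python3 -m crank '-0.03 0 0 0;-0.03 0 0 0;0 0 0 0;0 0 0 0;0 0 0 0'
python3 - <<'E'
from h import *
im,d,c=cap('wrist');W=cloud(c,d);latches(im,W);print(ctrl.get_obs()['tool_pos'])
E
```

```text
t: 39.65
tool_pos: [0.4625, -0.1492, 0.0411]
tool_rot: [-3.141, 0.018, 0.001]
contact_force: [0.4, 0.0, 0.3]
opening: 0.0301
grip_force: 0.0
t: 40.07
tool_pos: [0.4435, -0.1494, 0.1256]
tool_rot: [3.141, -0.017, 0.001]
contact_force: [-0.2, 0.4, 0.8]
opening: 0.0296
grip_force: 0.0
t: 40.48
tool_pos: [0.4131, -0.1493, 0.1242]
tool_rot: [3.141, -0.018, 0.001]
contact_force: [0.2, 0.3, 0.0]
opening: 0.0296
grip_force: 0.0
latch 0 163 0.0102 plate z 0.0185; latch 1 169 0.0102 plate z 0.0183; latch 2 232 0.0236 plate z 0.0304; latch 3 228 0.0236 plate z 0.0302; 
[ 0.41320911 -0.14935445  0.12413006]
```

```bash
for i in 1 2 3; do python3 -m crank '0.0036 0.064 0.004 0.0202;0.0036 0.064 0.004 0.0202;0.0036 0.064 0.004 0.0202;0.0036 0.064 0.004 0.0202;0.0036 0.064 0.004 0.0202' >/dev/null; done; python3 -m crank '0 0 0 0;0 0 0 0;0 0 0 0;0 0 0 0;0 0 0 0' 50 
python3 - <<'E'
from h import *
im,d,c=cap('wrist');W=cloud(c,d)
carriers(im,W);o=ctrl.get_obs();print(o['tool_pos'],o['tool_rot'])
E
```

```text
t: 42.2
tool_pos: [0.4398, 0.3298, 0.1537]
tool_rot: [3.057, 0.721, -0.001]
contact_force: [0.1, -0.7, 0.2]
opening: 0.0426
grip_force: 0.0
post [0.4513 0.4039] [13.7 10.7] mount [0.4779 0.4173] 15.1 d 0.0297 yaw 26.7 orig [0.4692 0.4129] hue [  2. 163.  64.] 201 plate (array([473.6, 415.2]), array([79.8, 34.3]), 26.6)
post [0.5094 0.1779] [13.7 11.5] mount [0.5385 0.1791] 16.0 d 0.0292 yaw 2.4 orig [0.5294 0.1787] hue [ 75. 117. 152.] 193 plate (array([525.2, 151.9]), array([107.9,  82.9]), 75.1)
[0.43981338 0.32983207 0.15386043] [ 3.05755333e+00  7.21159152e-01 -4.50044493e-04]
```

```bash
python3 -m crank '0.0046 0.0296 -0.0256 0;0.0046 0.0296 -0.0256 0;0.0046 0.0296 -0.0256 0;0.0046 0.0296 -0.0256 0;0.0046 0.0296 -0.0256 0' >/dev/null; python3 -m crank '0 0 -0.025 0;0 0 -0.025 0;0 0 -0.025 0;0 0 -0.025 0;0 0 -0.025 0' >/dev/null; python3 -m crank '0 0 0 0;0 0 0 0;0 0 0 0;0 0 0 0;0 0 0 0'; python3 -m crank '0 0 0 0;0 0 0 0;0 0 0 0;0 0 0 0;0 0 0 0' 0 60; python3 -m crank '0 0 0 0;0 0 0 0;0 0 0.01 0;0 0 0.035 0;0 0 0.035 0';python3 -m crank '0 0 0.035 0;0 0 0.035 0;0 0 0.035 0;0 0 0 0;0 0 0 0'
```

```text
t: 43.5
tool_pos: [0.4519, 0.4052, 0.0287]
tool_rot: [-3.056, -0.723, -0.003]
contact_force: [0.2, -0.7, 0.0]
opening: 0.0428
grip_force: 0.0
t: 43.92
tool_pos: [0.4515, 0.405, 0.0282]
tool_rot: [-3.057, -0.723, -0.001]
contact_force: [-1.2, -0.0, 3.4]
opening: 0.0081
grip_force: 61.2
t: 44.33
tool_pos: [0.4497, 0.4036, 0.0659]
tool_rot: [3.055, 0.723, -0.007]
contact_force: [0.6, 0.5, -0.6]
opening: 0.0078
grip_force: 60.7
t: 44.75
tool_pos: [0.4516, 0.4049, 0.1206]
tool_rot: [-3.057, -0.723, -0.002]
contact_force: [0.0, 0.1, -1.2]
opening: 0.0083
grip_force: 60.7
```

```bash
for i in 1 2 3; do python3 -m crank '0.0016 -0.0675 0 -0.0202;0.0016 -0.0675 0 -0.0202;0.0016 -0.0675 0 -0.0202;0.0016 -0.0675 0 -0.0202;0.0016 -0.0675 0 -0.0202'; done;  python3 -m crank '0 0 0 0;0 0 0 0;0 0 0 0;0 0 0 0;0 0 0 0'
python3 - <<'E'
from h import *
o=ctrl.get_obs();im,d,c=cap('wrist');W=cloud(c,d);print(o['tool_pos'],o['tool_rot']);held(W,o['tool_pos']-[0,0,.002])
E
```

```text
t: 45.17
tool_pos: [0.4536, 0.2341, 0.1175]
tool_rot: [3.104, 0.477, -0.006]
contact_force: [0.4, -0.6, -1.1]
opening: 0.0079
grip_force: 60.7
t: 45.58
tool_pos: [0.4575, 0.0656, 0.1178]
tool_rot: [-3.133, -0.229, 0.005]
contact_force: [0.6, 0.2, -1.3]
opening: 0.0082
grip_force: 60.7
t: 46.0
tool_pos: [0.4616, -0.1027, 0.1179]
tool_rot: [-3.14, 0.02, 0.005]
contact_force: [1.4, 0.6, -1.2]
opening: 0.0083
grip_force: 60.7
t: 46.42
tool_pos: [0.4629, -0.1003, 0.1194]
tool_rot: [-3.141, 0.015, 0.002]
contact_force: [0.1, -0.6, -1.6]
opening: 0.0081
grip_force: 60.7
[ 0.4628872  -0.10027636  0.11938655] [-3.14100500e+00  1.45523497e-02  1.55627464e-03]
mount [ 492.8 -101.1] 15.1 z 0.1115
0.478 -0.1179 -0.0839 -0.1009
0.486 -0.1176 -0.0842 -0.1009
0.494 -0.1182 -0.0846 -0.1014
0.502 -0.1179 -0.0842 -0.101
0.51 -0.1184 -0.0845 -0.1015
0.518 -0.1182 -0.0848 -0.1015
plate xmax 0.5189328645547707
```

Well aligned with bay 1; insert.

```bash
python3 -m crank '0 0 -0.0226 0;0 0 -0.0226 0;0 0 -0.0226 0;0 0 -0.0226 0;0 0 -0.0226 0'; python3 -m crank '0 0 0 0;0 0 -0.004 0;0 0 -0.004 0;0 0 -0.004 0;0 0 -0.004 0'; python3 -m crank '0 0 -0.003 0;0 0 -0.003 0;0 0 -0.003 0;0 0 -0.003 0;0 0 0 0'; python3 -m crank '0 0 -0.003 0;0 0 -0.003 0;0 0 -0.003 0;0 0 -0.003 0;0 0 0 0'
```

```text
t: 46.88
tool_pos: [0.4625, -0.1012, 0.0616]
tool_rot: [-3.141, 0.017, 0.002]
contact_force: [-0.0, -0.3, -1.3]
opening: 0.008
grip_force: 60.7
t: 47.3
tool_pos: [0.4638, -0.1018, 0.0561]
tool_rot: [3.141, -0.018, 0.002]
contact_force: [-0.1, -0.4, -1.0]
opening: 0.0077
grip_force: 60.7
t: 47.72
tool_pos: [0.4641, -0.1021, 0.052]
tool_rot: [3.141, -0.017, 0.002]
contact_force: [-2.7, 0.1, 4.6]
opening: 0.0083
grip_force: 61.3
t: 48.13
tool_pos: [0.4635, -0.102, 0.0481]
tool_rot: [3.141, -0.017, -0.005]
contact_force: [-18.3, 3.3, 33.3]
opening: 0.0079
grip_force: 64.8
```

```bash
python3 -m crank '0 0 0 0;0 0 0 0;0 0 0 0;0 0 0 0;0 0 0 0' 35; python3 -m crank '0 0 0.015 0;0 0 0.03 0;0 0 0.04 0;-0.01 0 0.04 0;-0.03 0 0.04 0';python3 -m crank '-0.03 0 0 0;-0.03 0 0 0;0 0 0 0;0 0 0 0;0 0 0 0'
python3 - <<'E'
from h import *
im,d,c=cap('wrist');W=cloud(c,d);latches(im,W);print(ctrl.get_obs()['tool_pos'])
# overhang near green carrier
for f in ('/tmp/side.npz','/tmp/s4.npz'):
    i,d,c=load(f);W=cloud(c,d).reshape(-1,3);m=(W[:,2]>.1)&(W[:,2]<.5)&(W[:,0]>.42)&(W[:,0]<.66)&(W[:,1]>-.05)&(W[:,1]<.3);Q=W[m]
    for y in np.arange(-.04,.26,.02):
        q=Q[abs(Q[:,1]-y)<.01]
        if len(q): print(f'y{y:.2f} n{len(q)} xmin {q[:,0].min():.3f} zmin {q[:,2].min():.3f}',end=' | ')
    print()
E
```

```text
t: 48.55
tool_pos: [0.4629, -0.1014, 0.0429]
tool_rot: [-3.141, 0.018, 0.001]
contact_force: [-0.5, 0.5, 0.4]
opening: 0.0299
grip_force: 0.0
t: 48.97
tool_pos: [0.444, -0.1017, 0.1276]
tool_rot: [3.141, -0.017, 0.001]
contact_force: [-0.4, -0.2, 0.4]
opening: 0.0301
grip_force: 0.0
t: 49.38
tool_pos: [0.4136, -0.1016, 0.1262]
tool_rot: [3.141, -0.018, 0.001]
contact_force: [-0.3, 0.0, -0.1]
opening: 0.0297
grip_force: 0.0
latch 0 163 0.0097 plate z 0.0183; latch 1 202 0.0237 plate z 0.0302; latch 2 224 0.0237 plate z 0.0303; latch 3 238 0.0236 plate z 0.0303; 
[ 0.41369806 -0.10158604  0.12610781]
y0.00 n185 xmin 0.578 zmin 0.271 | y0.02 n415 xmin 0.567 zmin 0.265 | y0.04 n81 xmin 0.569 zmin 0.303 | y0.06 n88 xmin 0.602 zmin 0.280 | y0.08 n415 xmin 0.567 zmin 0.275 | y0.10 n92 xmin 0.568 zmin 0.314 | 
y0.00 n183 xmin 0.603 zmin 0.269 | y0.02 n412 xmin 0.567 zmin 0.264 | y0.04 n82 xmin 0.569 zmin 0.302 | y0.06 n85 xmin 0.605 zmin 0.286 | y0.08 n414 xmin 0.566 zmin 0.275 | y0.10 n95 xmin 0.569 zmin 0.315 |
```

```bash
for i in 1 2; do python3 -m crank '0.0052 0.0574 0.006 0.0043;0.0052 0.0574 0.006 0.0043;0.0052 0.0574 0.006 0.0043;0.0052 0.0574 0.006 0.0043;0.0052 0.0574 0.006 0.0043' >/dev/null; done; python3 -m crank '0 0 0 0;0 0 0 0;0 0 0 0;0 0 0 0;0 0 0 0' 50 
python3 - <<'E'
from h import *
im,d,c=cap('wrist');W=cloud(c,d)
carriers(im,W);o=ctrl.get_obs();print(o['tool_pos'],o['tool_rot'])
E
```

```text
t: 50.68
tool_pos: [0.4392, 0.1846, 0.1557]
tool_rot: [3.14, 0.086, -0.001]
contact_force: [0.5, 0.8, -0.4]
opening: 0.0425
grip_force: 0.0
post [0.5089 0.1773] [13.  10.1] mount [0.5391 0.1791] 15.3 d 0.0303 yaw 3.3 orig [0.5289 0.1785] hue [ 75. 116. 159.] 209 plate (array([524. , 151.8]), array([108.8,  82.1]), 74.2)
[0.4392275  0.18458113 0.15577294] [ 3.14025008e+00  8.58497778e-02 -6.61665262e-04]
```

```bash
python3 -m crank '0.0279 -0.0029 -0.03 0;0.0279 -0.0029 -0.03 0;0.0279 -0.0029 -0.03 0;0.0279 -0.0029 -0.03 0;0.0279 -0.0029 -0.03 0'; python3 -m crank '0 0 -0.0215 0;0 0 -0.0215 0;0 0 -0.0215 0;0 0 -0.0215 0;0 0 -0.0215 0' >/dev/null; python3 -m crank '0 0 0 0;0 0 0 0;0 0 0 0;0 0 0 0;0 0 0 0'; python3 -m crank '0 0 0 0;0 0 0 0;0 0 0 0;0 0 0 0;0 0 0 0' 0 60; python3 -m crank '0 0 0 0;0 0 0 0;0 0 0.01 0;0 0 0.035 0;0 0 0.035 0';python3 -m crank '-0.02 0 0.035 0;-0.02 0 0.035 0;-0.02 0 0.035 0;-0.02 0 0 0;-0.02 0 0 0'
```

```text
t: 51.15
tool_pos: [0.5097, 0.1773, 0.0804]
tool_rot: [-3.14, -0.086, -0.0]
contact_force: [0.1, 0.0, 1.0]
opening: 0.0424
grip_force: 0.0
t: 51.98
tool_pos: [0.5096, 0.1784, 0.0282]
tool_rot: [-3.14, -0.088, -0.003]
contact_force: [-0.5, 0.2, -1.0]
opening: 0.043
grip_force: 0.0
t: 52.4
tool_pos: [0.5093, 0.1783, 0.0277]
tool_rot: [-3.14, -0.088, -0.001]
contact_force: [-0.5, -0.1, 2.4]
opening: 0.0079
grip_force: 60.6
t: 52.82
tool_pos: [0.5072, 0.1779, 0.0661]
tool_rot: [3.14, 0.088, -0.007]
contact_force: [-0.4, 0.1, -0.6]
opening: 0.0079
grip_force: 60.2
t: 53.23
tool_pos: [0.4587, 0.1783, 0.1203]
tool_rot: [-3.14, -0.088, -0.003]
contact_force: [-0.4, -1.2, -1.4]
opening: 0.0078
grip_force: 60.2
```

```bash
for i in 1 2; do python3 -m crank '0.001 -0.0463 0 -0.0043;0.001 -0.0463 0 -0.0043;0.001 -0.0463 0 -0.0043;0.001 -0.0463 0 -0.0043;0.001 -0.0463 0 -0.0043'>/dev/null; done;  python3 -m crank '0 0 0 0;0 0 0 0;0 0 0 0;0 0 0 0;0 0 0 0'
python3 - <<'E'
from h import *
o=ctrl.get_obs();im,d,c=cap('wrist');W=cloud(c,d);print(o['tool_pos'],o['tool_rot']);held(W,o['tool_pos']-[0,0,.002])
E
```

```text
t: 54.48
tool_pos: [0.4636, -0.0524, 0.1193]
tool_rot: [-3.141, 0.016, 0.001]
contact_force: [0.8, -0.4, -0.4]
opening: 0.008
grip_force: 60.2
[ 0.46358588 -0.0523696   0.1192515 ] [-3.14115071e+00  1.55935026e-02  1.28740556e-03]
mount [493.5 -53.2] 15.2 z 0.1118
0.479 -0.0699 -0.036 -0.053
0.487 -0.0698 -0.0364 -0.0531
0.495 -0.0703 -0.0362 -0.0532
0.503 -0.07 -0.0364 -0.0532
0.511 -0.0704 -0.0367 -0.0536
0.519 -0.0703 -0.0364 -0.0533
plate xmax 0.5196736800706387
```

```bash
python3 -m crank '0 0 -0.0226 0;0 0 -0.0226 0;0 0 -0.0226 0;0 0 -0.0226 0;0 0 -0.0226 0'; python3 -m crank '0 0 0 0;0 0 -0.004 0;0 0 -0.004 0;0 0 -0.004 0;0 0 -0.004 0'; python3 -m crank '0 0 -0.003 0;0 0 -0.003 0;0 0 -0.003 0;0 0 -0.003 0;0 0 0 0'; python3 -m crank '0 0 -0.003 0;0 0 -0.003 0;0 0 -0.003 0;0 0 -0.003 0;0 0 0 0'
```

```text
t: 54.95
tool_pos: [0.4633, -0.0531, 0.0613]
tool_rot: [-3.141, 0.018, 0.003]
contact_force: [0.5, -1.1, -0.7]
opening: 0.0082
grip_force: 60.2
t: 55.37
tool_pos: [0.4646, -0.0535, 0.0558]
tool_rot: [3.141, -0.018, 0.002]
contact_force: [-0.4, 0.3, -0.7]
opening: 0.0082
grip_force: 60.2
t: 55.78
tool_pos: [0.4648, -0.0538, 0.0518]
tool_rot: [3.141, -0.017, 0.0]
contact_force: [-0.5, 0.0, 2.0]
opening: 0.0081
grip_force: 60.5
t: 56.2
tool_pos: [0.4642, -0.0537, 0.0477]
tool_rot: [3.141, -0.017, -0.006]
contact_force: [-18.4, 2.5, 32.6]
opening: 0.0083
grip_force: 64.3
```

```bash
python3 -m crank '0 0 0 0;0 0 0 0;0 0 0 0;0 0 0 0;0 0 0 0' 35; python3 -m crank '0 0 0.015 0;0 0 0.03 0;0 0 0.04 0;-0.01 0 0.04 0;-0.03 0 0.04 0';python3 -m crank '-0.03 0 0 0;-0.03 0 0 0;0 0 0 0;0 0 0 0;0 0 0 0'
python3 - <<'E'
from h import *
im,d,c=cap('wrist');W=cloud(c,d);latches(im,W);print(ctrl.get_obs()['tool_pos'])
E
```

```text
t: 56.62
tool_pos: [0.4637, -0.0532, 0.0428]
tool_rot: [-3.141, 0.018, 0.001]
contact_force: [0.0, 1.0, -0.4]
opening: 0.0295
grip_force: 0.0
t: 57.03
tool_pos: [0.4447, -0.0534, 0.1274]
tool_rot: [3.141, -0.017, 0.001]
contact_force: [0.1, 0.1, 0.2]
opening: 0.0297
grip_force: 0.0
t: 57.45
tool_pos: [0.4144, -0.0534, 0.126]
tool_rot: [3.141, -0.018, 0.001]
contact_force: [0.2, 1.1, 0.4]
opening: 0.0298
grip_force: 0.0
latch 0 196 0.0235 plate z 0.0303; latch 1 224 0.0235 plate z 0.0303; latch 2 223 0.0236 plate z 0.0305; latch 3 218 0.0236 plate z 0.0303; 
[ 0.41445247 -0.05335997  0.12588708]
```

All four carriers are home with their latches shut. Now back over the bar.

```bash
for i in 1 2; do python3 -m crank '0.0009 -0.0487 0 0.0043;0.0009 -0.0487 0 0.0043;0.0009 -0.0487 0 0.0043;0.0009 -0.0487 0 0.0043;0.0009 -0.0487 0 0.0043' 50 >/dev/null; done; python3 -m crank '0 0 0 0;0 0 0 0;0 0 0 0;0 0 0 0;0 0 0 0'
python3 - <<'E'
from h import *
im,d,c=cap('wrist');W=cloud(c,d);X,Y,Z=W[...,0],W[...,1],W[...,2]
m=(Z>.015)&(Z<.065)&(X>.33)&(X<.56)&(Y>-.33)&(Y<-.265)
for x in np.arange(.34,.55,.02):
    q=W[m&(abs(X-x)<.003)];q=q[q[:,2]>q[:,2].max()-.006] if len(q) else q
    if len(q): print(round(x,3),len(q),q[:,1].min().round(4),q[:,1].max().round(4),np.median(q[:,2]).round(4))
o=ctrl.get_obs();print(o['tool_pos'],o['tool_rot'])
E
```

```text
t: 58.75
tool_pos: [0.4186, -0.2959, 0.1256]
tool_rot: [-3.14, -0.09, 0.0]
contact_force: [-0.7, 0.6, 0.1]
opening: 0.0427
grip_force: 0.0
0.34 83 -0.3116 -0.2922 0.0254
0.36 119 -0.3104 -0.2914 0.0292
0.38 136 -0.3087 -0.2896 0.0328
0.4 154 -0.3081 -0.2879 0.037
0.42 174 -0.3072 -0.2871 0.0409
0.44 193 -0.3058 -0.2855 0.0446
0.46 215 -0.3041 -0.2848 0.0483
0.48 251 -0.3033 -0.2833 0.0521
0.5 212 -0.3022 -0.2825 0.0558
0.52 160 -0.2972 -0.2853 0.0481
0.54 254 -0.3003 -0.2792 0.0406
[ 0.4186061  -0.29594218  0.12565244] [-3.14005565e+00 -9.02430611e-02  1.36172766e-04]
```

```bash
for i in 1 2; do python3 -m crank '0 -0.0003 -0.0223 0;0 -0.0003 -0.0223 0;0 -0.0003 -0.0223 0;0 -0.0003 -0.0223 0;0 0 -0.0223 0'; done; python3 -m crank '0 0 0 0;0 0 0 0;0 0 0 0;0 0 0 0;0 0 0 0' 0 25; python3 -m crank '0 0 0 0;0 0 0 0;0 0 0 0;0 0 0 0;0 0 0 0';python3 -m crank '0 0 0.005 0;0 0 0.005 0;0 0 0.005 0;0 0 0.005 0;0 0 0.005 0';python3 -m crank '0 0 0 0;0 0 0 0;0 0 0 0;0 0 0 0;0 0 0 0'
python3 - <<'E'
from h import *
im,d,c=cap('wrist');W=cloud(c,d);X,Y,Z=W[...,0],W[...,1],W[...,2]
m=(Z>.015)&(Z<.065)&(X>.33)&(X<.56)&(Y>-.33)&(Y<-.265)
for x in np.arange(.44,.53,.02):
    q=W[m&(abs(X-x)<.003)];q=q[q[:,2]>q[:,2].max()-.006] if len(q) else q
    if len(q): print(round(x,3),q[:,1].min().round(4),q[:,1].max().round(4),np.median(q[:,2]).round(4))
E
```

```text
t: 59.22
tool_pos: [0.4179, -0.2968, 0.0681]
tool_rot: [-3.139, -0.088, 0.002]
contact_force: [0.1, 0.2, 0.1]
opening: 0.0429
grip_force: 0.0
t: 59.63
tool_pos: [0.4184, -0.2981, 0.0132]
tool_rot: [-3.14, -0.088, 0.0]
contact_force: [0.6, -1.2, 0.5]
opening: 0.0429
grip_force: 0.0
t: 60.05
tool_pos: [0.418, -0.298, 0.0141]
tool_rot: [3.14, 0.088, -0.001]
contact_force: [-1.2, -0.8, -4.4]
opening: 0.0198
grip_force: 24.8
t: 60.47
tool_pos: [0.4181, -0.2979, 0.0141]
tool_rot: [-3.14, -0.088, 0.001]
contact_force: [-2.6, -1.6, -5.3]
opening: 0.0196
grip_force: 24.8
t: 60.88
tool_pos: [0.4186, -0.2978, 0.0271]
tool_rot: [-3.14, -0.089, -0.001]
contact_force: [-0.7, -0.4, -5.9]
opening: 0.0194
grip_force: 24.6
t: 61.3
tool_pos: [0.419, -0.2982, 0.0272]
tool_rot: [3.14, 0.088, 0.002]
contact_force: [-0.1, 0.9, -3.0]
opening: 0.0198
grip_force: 24.9
0.44 -0.3079 -0.2873 0.0544
0.46 -0.3063 -0.2863 0.0549
0.48 -0.3053 -0.2852 0.0554
0.5 -0.3041 -0.2838 0.056
0.52 -0.2969 -0.2849 0.0483
```

```bash
python3 -m crank '0 0 0.003 0;0 0 0 0;0 0 0 0;0 0 0 0;0 0 0 0' 0 25 >/dev/null; python3 -m crank '0 0 0 0;0 0 0 0;0 0 0 0;0 0 0 0;0 0 0 0' 0 90; python3 -m crank '0.0019 -0.0183 0 0.0533;0.0034 -0.018 0 0.0533;0.0049 -0.0177 0 0.0533;0.0064 -0.0172 0 0.0533;0.0078 -0.0166 0 0.0533'; python3 -m crank '0.0091 -0.0159 0 0.0533;0.0104 -0.0151 0 0.0533;0.0117 -0.0142 0 0.0533;0.0128 -0.0131 0 0.0533;0.0139 -0.012 0 0.0533'; python3 -m crank '0.0148 -0.0108 0 0.0533;0.0157 -0.0096 0 0.0533;0.0164 -0.0082 0 0.0533;0.017 -0.0068 0 0.0533;0 0 0 0'
```

```text
t: 62.18
tool_pos: [0.4186, -0.2981, 0.0284]
tool_rot: [3.14, 0.088, 0.0]
contact_force: [1.1, 0.0, -3.4]
opening: 0.0188
grip_force: 90.2
t: 62.6
tool_pos: [0.4295, -0.3375, 0.0272]
tool_rot: [-3.04, -0.745, 0.003]
contact_force: [-2.7, 17.0, 5.4]
opening: 0.0188
grip_force: 91.9
t: 63.02
tool_pos: [0.4552, -0.3713, 0.0254]
tool_rot: [-2.812, -1.359, 0.009]
contact_force: [-13.5, 13.7, 4.6]
opening: 0.0187
grip_force: 91.8
t: 63.43
tool_pos: [0.4879, -0.3922, 0.0258]
tool_rot: [-2.552, -1.811, 0.008]
contact_force: [-10.4, 3.7, -1.2]
opening: 0.0186
grip_force: 90.9
```

```bash
python3 -m crank '0.0176 -0.0054 0 0.0533;0.0179 -0.0039 0 0.0533;0.0182 -0.0024 0 0.0533;0.0183 -0.0008 0 0.0533;0 0 0 0';python3 -m crank '0.004 0 0 0.012;0.004 0 0 0.012;0.004 0 0 0.012;0 0 0 0;0 0 0 0'; python3 -m crank '0.004 0 0 0.012;0.004 0 0 0.012;0 0 0 0;0 0 0 0;0 0 0 0'
python3 - <<'E'
from h import *
im,d,c=cap('wrist');W=cloud(c,d);np.savez('/tmp/w20.npz',im=im,d=d,**c);X,Y,Z=W[...,0],W[...,1],W[...,2]
m=(Z>.038)&(Z<.075)&(X>.50)&(X<.57)&(Y>-.40)&(Y<-.26)
for y in np.arange(-.37,-.26,.01):
    q=W[m&(abs(Y-y)<.003)]
    if len(q): print(round(y,3),len(q),q[:,0].min().round(4),q[:,0].max().round(4),q[:,2].max().round(4))
E
```

```text
t: 63.85
tool_pos: [0.5274, -0.4007, 0.0273]
tool_rot: [-2.226, -2.214, 0.001]
contact_force: [0.3, -0.2, -2.3]
opening: 0.0187
grip_force: 90.7
t: 64.27
tool_pos: [0.5333, -0.4011, 0.0283]
tool_rot: [-2.166, -2.275, 0.001]
contact_force: [-1.4, -0.9, -2.9]
opening: 0.0188
grip_force: 90.6
t: 64.68
tool_pos: [0.5359, -0.4006, 0.028]
tool_rot: [-2.118, -2.314, 0.003]
contact_force: [-7.7, 0.1, 0.3]
opening: 0.0186
grip_force: 91.0
-0.37 641 0.5239 0.5436 0.0566
-0.36 736 0.5229 0.5429 0.0571
-0.35 811 0.5218 0.542 0.0578
-0.34 872 0.5208 0.5413 0.0571
-0.33 935 0.5198 0.5402 0.0579
-0.32 1010 0.5188 0.5394 0.058
-0.31 682 0.5206 0.5367 0.0526
-0.3 901 0.5166 0.5405 0.0503
-0.29 1216 0.515 0.5423 0.0454
```

```bash
python3 -m crank '-0.004 0 -0.001 -0.014;-0.004 0 -0.001 -0.014;-0.004 0 -0.001 -0.014;-0.003 0 0 -0.014;0 0 0 0'; python3 -m crank '0 -0.005 0 0;0 -0.01 0 0;0 -0.015 0 0;0 -0.02 0 0;0 -0.02 0 0';python3 -m crank '0 -0.02 0 0;0 -0.02 0 0;0 -0.02 0 0;0 -0.02 0 0;0 0 0 0';python3 -m crank '0 0 0.03 0;0 0 0.03 0;0 0 0.03 0;0 0 0.03 0;0 0 0.03 0'
python3 - <<'E'
from h import *
o=ctrl.get_obs();im,d,c=cap('wrist','w21.png');W=cloud(c,d);X,Y,Z=W[...,0],W[...,1],W[...,2];tp=o['tool_pos'];print(tp,o['tool_rot'])
m=(Z>.038)&(Z<.056)&(X>.50)&(X<.56)&(Y>-.36)&(Y<-.26)
for y in np.arange(-.35,-.28,.01):
    q=W[m&(abs(Y-y)<.003)]
    if len(q): print('stub',round(y,3),q[:,0].min().round(4),q[:,0].max().round(4))
m=(abs(Z-tp[2]-.029)<.012)&(abs(X-tp[0])<.02)&(Y>tp[1]+.015)&(Y<tp[1]+.1)
for y in np.arange(.02,.09,.012):
    q=W[m&(abs(Y-tp[1]-y)<.004)]
    if len(q): print('bar',round(y,3),q[:,0].min().round(4),q[:,0].max().round(4),q[:,2].max().round(4))
print('mouth',Y[m].max()-tp[1])
E
```

```text
t: 65.15
tool_pos: [0.5304, -0.4012, 0.027]
tool_rot: [2.223, 2.218, 0.001]
contact_force: [-0.9, -0.2, -1.7]
opening: 0.0184
grip_force: 90.7
t: 65.57
tool_pos: [0.5303, -0.4372, 0.0269]
tool_rot: [2.222, 2.22, 0.0]
contact_force: [0.8, 0.2, -2.0]
opening: 0.0186
grip_force: 90.7
t: 65.98
tool_pos: [0.5299, -0.4785, 0.0271]
tool_rot: [2.223, 2.217, -0.001]
contact_force: [-0.0, -0.1, -1.6]
opening: 0.0182
grip_force: 90.7
t: 66.4
tool_pos: [0.5307, -0.4761, 0.105]
tool_rot: [2.22, 2.219, -0.0]
contact_force: [0.2, 0.6, -1.6]
opening: 0.0188
grip_force: 90.7
[ 0.5307333  -0.47609874  0.10500366] [ 2.22039529e+00  2.21897375e+00 -9.48798690e-05]
stub -0.35 0.524 0.5331
stub -0.34 0.5235 0.5331
bar 0.02 0.5213 0.5418 0.1337
bar 0.032 0.5215 0.5415 0.1341
bar 0.044 0.5214 0.5415 0.1339
bar 0.056 0.5214 0.5416 0.1342
bar 0.068 0.5214 0.5416 0.1344
bar 0.08 0.5215 0.5414 0.1346
mouth 0.0850234034245465
```

```bash
for i in 1 2 3; do python3 -m crank '-0.0099 0.0758 0 -0.0645;-0.0099 0.0758 0 -0.0645;-0.0099 0.0758 0 -0.0645;-0.0099 0.0758 0 -0.0645;-0.0099 0.0758 0 -0.0645' >/dev/null; done;  python3 -m crank '0 0 0 0;0 0 0 0;0 0 0 0;0 0 0 0;0 0 0 0'
python3 - <<'E'
from h import *
o=ctrl.get_obs();im,d,c=cap('wrist','w22.png');W=cloud(c,d);X,Y,Z=W[...,0],W[...,1],W[...,2];tp=o['tool_pos'];print(tp,o['tool_rot'])
m=(Z>.033)&(Z<.045)&(X>.36)&(X<.56)&(Y>.04)&(Y<.14)
for x0,x1 in ((.385,.42),(.495,.53)):
    q=W[m&(X>x0)&(X<x1)]
    if len(q): print('saddle',x0,len(q),rect(q),q[:,1].min().round(4),q[:,1].max().round(4),q[:,2].max().round(4))
m=(abs(Z-tp[2]-.029)<.012)&(abs(Y-tp[1])<.02)&(X>tp[0]+.015)&(X<tp[0]+.1)
for y in np.arange(.02,.09,.012):
    q=W[m&(abs(X-tp[0]-y)<.004)]
    if len(q): print('bar',round(tp[0]+y,3),q[:,1].min().round(4),q[:,1].max().round(4),q[:,2].max().round(4))
print('mouth',X[m].max()-tp[0])
E
```

```text
t: 68.12
tool_pos: [0.4562, 0.0912, 0.102]
tool_rot: [3.141, 0.076, 0.001]
contact_force: [0.9, -0.1, -1.5]
opening: 0.0186
grip_force: 90.7
[0.45622219 0.09117089 0.10203915] [3.14052322e+00 7.60852818e-02 7.09889686e-04]
saddle 0.495 210 (array([509.4,  93.9]), array([13.8, 43.8]), 2.8) 0.0717 0.1158 0.04
bar 0.476 0.0814 0.1019 0.131
bar 0.488 0.0822 0.1023 0.1309
bar 0.5 0.0827 0.103 0.1314
bar 0.512 0.0834 0.1037 0.1312
bar 0.524 0.0839 0.104 0.1316
bar 0.536 0.0844 0.1046 0.1321
mouth 0.08646899421114185
```

View pics/w22.png

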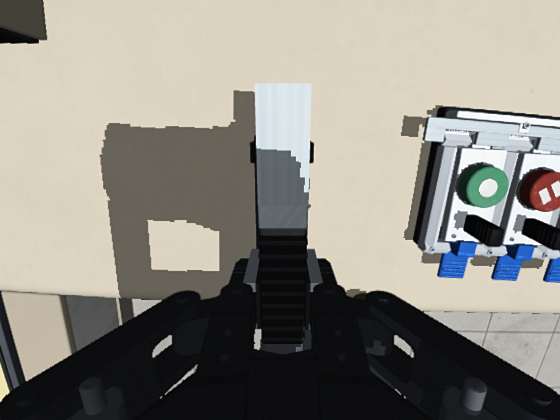

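The bar sits squarely over the rest, with a saddle visible either side at (253,152) and (312,152). Lower it.

```bash
python3 -m crank '-0.0006 0.0002 -0.02 0;-0.0006 0.0002 -0.02 0;-0.0006 0.0002 -0.02 0;-0.0006 0 -0.02 0;-0.0006 0 -0.02 0'; python3 -m crank '0 0 -0.014 0;0 0 -0.014 0;0 0 -0.014 0;0 0 -0.014 0;0 0 -0.01 0';python3 -m crank '0 0 0 0;0 0 0 0;0 0 0 0;0 0 0 0;0 0 0 0'
```

```text
t: 68.58
tool_pos: [0.4536, 0.0925, 0.05]
tool_rot: [3.141, 0.079, -0.003]
contact_force: [0.5, 0.2, -2.4]
opening: 0.0183
grip_force: 90.7
t: 69.0
tool_pos: [0.4543, 0.0927, 0.0181]
tool_rot: [3.141, 0.079, -0.0]
contact_force: [2.0, 1.0, 6.4]
opening: 0.0186
grip_force: 92.1
t: 69.42
tool_pos: [0.4545, 0.0927, 0.0189]
tool_rot: [3.141, 0.079, 0.001]
contact_force: [-0.6, -0.4, -2.2]
opening: 0.0187
grip_force: 91.0
```

```bash
python3 -m crank '0 0 -0.002 0;0 0 0 0;0 0 0 0;0 0 0 0;0 0 0 0'; python3 -m crank '0 0 0 0;0 0 0 0;0 0 0 0;0 0 0 0;0 0 0 0' 45; python3 -m crank '0 0 0 0;0 0 0.02 0;0 0 0.04 0;0 0 0.04 0;0 0 0.04 0'; python3 -m crank '-0.02 -0.03 0.03 0;-0.02 -0.03 0.04 0;-0.01 -0.05 0.04 0;0 -0.06 0.04 0;0 -0.06 0.04 0';python3 -m crank '0 -0.03 0.02 0;0 0 0 0;0 0 0 0;0 0 0 0;0 0 0 0'
python3 - <<'E'
from h import *
o=ctrl.get_obs();im,d,c=cap('wrist');W=cloud(c,d);X,Y,Z=W[...,0],W[...,1],W[...,2];print(o['tool_pos'],o['contact_force'])
m=(Z>.041)&(Z<.055)&(X>.36)&(X<.56)&(Y>.06)&(Y<.125);print('bar',rect(W[m]),np.median(Z[m]))
latches(im,W)
m=(Z>.038)&(Z<.056)&(X>.50)&(X<.56)&(Y>-.36)&(Y<-.26)
for y in (-.35,-.34,-.33,-.32,-.31): q=W[m&(abs(Y-y)<.003)]; print(y,q[:,0].min().round(4),q[:,0].max().round(4)) if len(q) else None
bo=(abs(X-.373)<.05)&(abs(Y-.0)<.06)&(Z>.035)&(Z<.075);print('bottle',W[bo].mean(0))
E
```

```text
t: 69.83
tool_pos: [0.4546, 0.0927, 0.0182]
tool_rot: [-3.141, -0.079, -0.0]
contact_force: [-1.7, 0.2, 4.9]
opening: 0.0185
grip_force: 91.5
t: 70.25
tool_pos: [0.4543, 0.0926, 0.0176]
tool_rot: [-3.141, -0.079, 0.0]
contact_force: [0.6, -0.0, -0.6]
opening: 0.0383
grip_force: 0.0
t: 70.67
tool_pos: [0.4542, 0.0926, 0.0891]
tool_rot: [3.141, 0.079, -0.0]
contact_force: [0.6, 0.0, 0.3]
opening: 0.0385
grip_force: 0.0
t: 71.08
tool_pos: [0.4289, -0.0231, 0.1846]
tool_rot: [3.14, 0.081, 0.002]
contact_force: [1.3, -0.5, 0.5]
opening: 0.0384
grip_force: 0.0
t: 71.5
tool_pos: [0.4286, -0.0363, 0.1916]
tool_rot: [-3.14, -0.081, 0.003]
contact_force: [0.1, -0.9, 0.1]
opening: 0.0384
grip_force: 0.0
[ 0.42864908 -0.03632083  0.19159634] [ 0.1062158  -0.94083851  0.1191044 ]
bar (array([457. ,  92.1]), array([167.1,  21.9]), 2.8) 0.04417829379232542
latch 0 122 0.0235 plate z 0.0298; latch 1 133 0.0235 plate z 0.0296; latch 2 136 0.0236 plate z 0.0295; latch 3 140 0.0237 plate z 0.0296; 
bottle [0.37591656 0.01146363 0.04418471]
```

The bar is back in its original pose. As a last check I'll compare the stub and lever with the start using the side camera.

```bash
python3 - <<'E'
from h import *
a=load('/tmp/side.npz');im,d,c=cap('side')
for nm,(i,dd,cc) in (('start',a),('now',(im,d,c))):
    W=cloud(cc,dd);X,Y,Z=W[...,0],W[...,1],W[...,2]
    m=(Z>.036)&(Z<.06)&(X>.48)&(X<.58)&(Y>-.37)&(Y<-.305);print(nm,m.sum(),W[m].mean(0).round(4),Y[m].min().round(4))
    m=(Z>.024)&(Z<.05)&(X>.525)&(X<.56)&(Y>-.26)&(Y<0.0);print('strip',m.sum(),Y[m].max().round(4),W[m].mean(0).round(4))
    for n,(u,v) in dict(can=(338,129),eye=(302,113),tin=(272,347)).items(): print(n,W[v,u].round(3),end=' ')
    print()
E
```

```text
start 89 [ 0.5299 -0.3272  0.0498] -0.3531
strip 523 -0.0041 [ 0.5347 -0.1289  0.0318]
can [0.548 0.457 0.053] eye [0.415 0.481 0.044] tin [ 0.659 -0.271  0.032] 
now 90 [ 0.53   -0.3268  0.0502] -0.3532
strip 518 -0.0056 [ 0.5348 -0.129   0.0319]
can [0.547 0.464 0.045] eye [0.415 0.481 0.044] tin [ 0.658 -0.269  0.028]
```

```bash
python3 -c "
from station import ctrl
print(ctrl.finish_job())"
```

```text
the job is handed in; nothing more can be done
None
```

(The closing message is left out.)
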